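# Lay out the stripped compressor parts

### The job

Four parts from a stripped compressor stand stacked on a sheet of cardboard. Take the stack apart from the top, one part at a time, and set each part down (do not drop it) the way up it stands now, centred on the shape painted for it on one of the four plywood boards, with the square block and the long plate also turned to line up with their shapes. Let go of each, do not tip any part over, and leave the red tin and the hammer where they are.

Things in the scene. Friction and masses are not known exactly. Their poses are not given: they have to be found in the camera images.
- block_mid (a point): bright steel square block, 24 x 24 mm and 44 mm tall, standing on top of the stack (on the round bush), with a dark hole mark on top. Each part of the stack is wider than the one above it; they are solid and simply rest on one another, slightly turned. The point is its centre, half-way up; z is its upright axis, x and y are square to its sides.
- bush_mid (a point): round brass bush, 38 mm diameter and 36 mm tall, second from the top, standing on the hexagonal nut. The point is its centre, half-way up; z is its upright axis, x and y have no meaning (it is round).
- nut_mid (a point): dark steel hexagonal nut, 48 mm across flats (55 mm across corners) and 32 mm tall, third from the top, lying flat on the valve plate. The point is its centre, half-way up; z is its upright axis, x is square to one pair of flats (the other pairs lie 60 degrees to either side).
- plate_mid (a point): aluminium rectangular valve plate, 104 x 56 mm and 20 mm thick, with dark bolt-hole marks at its corners; bottom of the stack, lying flat on a fixed sheet of cardboard 150 x 120 mm and 3 mm thick. The point is its centre, half-way up; z is its upright axis, x is along its 104 mm length, y along its 56 mm width.
- board_block_top (a point): a fixed bare plywood board, 122 x 80 mm and 6 mm thick, lying flat, with one flat dark painted outline-shape in its middle: a small square, 24 x 24 mm, sides along x and y. The point is the centre of that shape on the board's top face (6 mm above the bench); x along the board's 122 mm side, y along its 80 mm side, z up.
- board_bush_top (a point): a fixed bare plywood board, 122 x 80 mm and 6 mm thick, lying flat, with one flat dark painted outline-shape in its middle: a circle, 38 mm diameter. The point is the centre of that shape on the board's top face (6 mm above the bench); x along the board's 122 mm side, y along its 80 mm side, z up.
- board_nut_top (a point): a fixed bare plywood board, 122 x 80 mm and 6 mm thick, lying flat, with one flat dark painted outline-shape in its middle: a hexagon, 48 mm across flats, one pair of flats square to x. The point is the centre of that shape on the board's top face (6 mm above the bench); x along the board's 122 mm side, y along its 80 mm side, z up.
- board_plate_top (a point): a fixed bare plywood board, 122 x 80 mm and 6 mm thick, lying flat, with one flat dark painted outline-shape in its middle: a rectangle, 104 x 56 mm, long side along x. The point is the centre of that shape on the board's top face (6 mm above the bench); x along the board's 122 mm side, y along its 80 mm side, z up.
- tin_mid (a point): bystander: upright red tin, 56 mm diameter and 100 mm tall, near the boards. The point is its centre, half-way up; z is up.
- hammer: bystander: hammer about 260 mm long lying on the bench towards its far right corner, handle to its -x. The origin is on its underside near the middle.
Things that resemble listed ones, but are neither listed nor needed, are in the scene too. Of the things shaped like the part that bears nut_mid, the dark steel one is meant. Leave any orange look-alike of the part that bears board_bush_top alone.

How it is judged:
By the outcome, as a careful person would: the job done as asked, in the order asked, and still so for the second after the job is handed in, with the robot touching nothing.
It also fails if it takes over 128 s, if anything falls off the work surface, if the arm or the gripper's body presses on something with over 40 N, if the wrist force passes 120 N, or if a joint passes its speed limit or range.

### The arm

A 6-joint arm with a two-finger parallel gripper is mounted at the origin on the work surface. World frame = base frame: x ahead of the robot, y to its left, z up, the work surface at z = 0. Lengths are in m, angles in degrees, forces in N, time in s.
With the tool pointing down it reaches from about 0.325 to 0.925 m from the base axis. Payload 3.1 kg.
Tool frame: the origin (TCP) lies midway between the tips of the shut fingers; the grasp point (between the pads) lies 19 mm behind it; z points along the fingers, y is the line along which they close (so a half turn about z gives the same grasp; the last joint's range is limited). The gripper opens to 85 mm and grips with 20 to 120 N. Pads are 22 mm wide; open, the fingers measure 114 mm over their backs; the gripper's body (76 mm by 85 mm) begins 54 mm behind the grasp point. The pads swing forward as they close: fully open they stand 13 mm farther back than shut.
Start: joints at [66.051, 12.427, 92.441, -0, 75.132, -6.429], TCP at [0.188, 0.596, 0.231] pointing down, gripper open.
Joint ranges: [-157.48, 157.48], [-44.54, 120.13], [17.64, 146.25], [-64.5, 244.5], [7.68, 150.69], [-147.95, 147.95]. Speed limits (degrees/s): [159.86, 159.86, 180, 180, 180, 180].

### API

Orientations are given as a 3x3 rotation matrix whose columns are the frame's x, y, z axes.
In Python, from workcell import robot gives the robot as it stands.
- The arm moves only by the tool apply_moves, never from a script. Its argument "steps" is a list of rows, each an object of numbers: "rx", "ry", "rz": the turn, a rotation vector about the tool's x, y, z in degrees; "x", "y", "z": the shift along the tool's x, y, z in cm; "grip": the finger opening in cm, from 0 to 8.54. In form: [{"rx": .., "ry": .., "rz": .., "x": .., "y": .., "z": .., "grip": ..}, ...]. A call has exactly 10 rows; each row shifts and turns the commanded pose from where the row before left it, along the tool's axes as they then stand; what a row does not reach is not made up. A row lasts 1/12 s, in which the tool goes at most 41.7 mm and 7.16 degrees, less where a joint would pass 70% of its speed; a pose out of reach is approached as far as the arm can. A call is refused whole if a number of a shift passes 4.17 or a number of a turn 7.16, either way. A call with a gripper value outside its range is refused whole. The fingers move at their own pace and stop on an object; "squeeze" is the grip in N (left out, the last holds). Time passes only in rows, so rows that do not move let the fingers close, or fill a call up. It gives the time, the measured TCP pose, the force, the opening and the grip force at its end, in the units of the state.
- robot.state(): the state, without advancing time (a new reading comes with each control period).
- robot.camera(name): name is "scene" or "top" or "wrist"; returns a dict with "frame" (400x640x3 uint8, blue, green, red), "K" (3x3 intrinsics, pixels), "R" (3x3) and "t" (3): a world point X has camera coordinates R X + t; the wrist camera has in their place "T_tool_cam" (4x4, takes a point from camera to tool coordinates, whose origin is the TCP and whose axes are the flange's). Camera axes: x right, y down, z forward; pixel columns grow to the right and rows downward; lengths in m; the calibration is good to about 2 mm. The wrist camera is an equidistant fisheye: a pixel r from the principal point sees the ray r / f radians off the axis. A picture is of the moment at which its call begins: read the wrist's pose just before it. There is no depth.
- robot.close_job(): hands the job in; it is judged then, once.
The state is a dict: "time_s": time; "joints": joint angles; "qvel": joint speeds; "effort": joint torques, N m; "ee_pos": TCP position; "orientation": TCP orientation; "contact_force": force on the tool from outside, world axes, zero at the start; "moment": the same for the moment, N m; "width": finger opening in m; "finger_force": force on a finger pad.
Only numpy, scipy, OpenCV 4.12 (cv2) and the standard library are available. Lean on these libraries where they do the work, as an engineer would, in place of code of your own. Each camera call takes 0.05 s, during which the arm holds its last target. There are 200 camera calls.

## Working session

There is one attempt and no reset: what is moved stays moved. The work goes in short steps, Python scripts to look and compute and a tool call to move; the robot and the scene stay as the last step left them, time stands still between calls to the robot, and variables do not carry over. Pictures are saved under pics/ and viewed, at most 14 in all, crops included, and the job is handed in when it is done.

Besides the shell and the picture viewer there is one more tool, called after ">>>" as name([rows], argument=value, ...), one row to a line, values as JSON. apply_moves: Moves the arm, as the interface text tells. Its arguments: {"type":"object","properties":{"steps":{"type":"array"},"squeeze":{"type":"number"}},"required":["steps"]}

```bash
mkdir -p pics; ls; python3 - <<'E'
from workcell import robot
import cv2,numpy as np
for n in("scene","top"):
    c=robot.camera(n); cv2.imwrite(f"pics/{n}0.png",c["frame"]); np.savez(f"{n}0.npz",**c); print(n,c["K"].tolist(),np.round(c["R"],3).tolist(),c["t"])
s=robot.state();print(s)
E
```

```text
pics
scene [[389.96312970707487, 0.0, 318.5963677853108], [0.0, 389.96312970707487, 195.68209221221326], [0.0, 0.0, 1.0]] [[-0.366, 0.931, 0.008], [0.605, 0.244, -0.758], [-0.707, -0.273, -0.652]] [ 0.22008414 -0.29049622  1.63874406]
top [[428.2605305596742, 0.0, 318.80247152296477], [0.0, 428.2605305596742, 202.38908237761422], [0.0, 0.0, 1.0]] [[0.029, -1.0, 0.007], [-0.985, -0.029, -0.169], [0.169, -0.002, -0.986]] [-0.03449244  0.58935916  1.39155506]
{'time_s': 0.1, 'joints': array([ 6.60486075e+01,  1.24720015e+01,  9.25205327e+01,  4.56521058e-04,
        7.51321232e+01, -6.42874412e+00]), 'qvel': array([-0.07302779, -0.07302206, -0.06703727, -0.08891803,  0.038437  ,
       -0.08450492]), 'effort': array([-7.77711175e-04, -3.98071647e+01, -3.04973531e+01, -1.43408060e-04,
        4.14169306e-03, -2.80986728e-05]), 'ee_pos': array([0.18785333, 0.59532658, 0.23009217]), 'orientation': array([[-9.53597281e-01,  3.01083765e-01, -8.90280588e-04],
       [ 3.01084977e-01,  9.53595247e-01, -1.98520721e-03],
       [ 2.51253675e-04, -2.16113831e-03, -9.99997633e-01]]), 'contact_force': array([-0.33077269,  0.32740205, -1.07459109]), 'moment': array([ 0.01071139,  0.00514828, -0.00442283]), 'finger_force': 0.0, 'width': 0.08548338940987783}
```

View pics/top0.png

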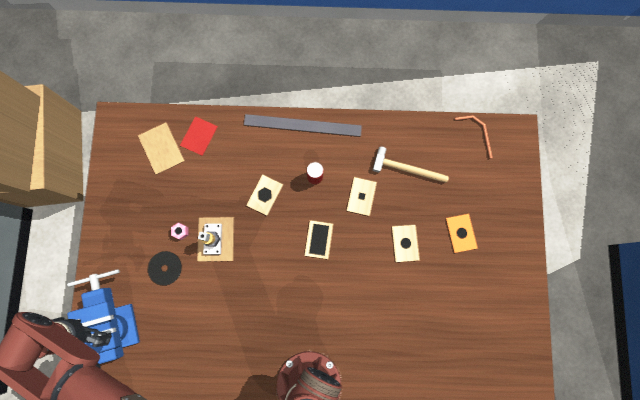

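View pics/scene0.png

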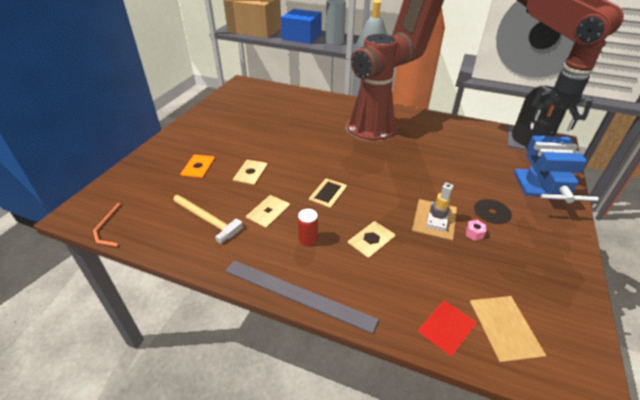

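Top view: base (310,385) and the stack on cardboard at (212,240). Boards: nut/hexagon (265,195), plate/rectangle (319,240), block/square (362,196), bush/circle (405,243). Bystanders: tin (315,172), hammer (410,165).
- **Nut candidates:** the dark one in the stack (212,240) and a pink one at (179,231). I take the dark one in the stack, as described.
- **Circle board candidates:** bare plywood (405,243) and orange (461,233). I take the bare plywood one.

```bash
cat > h.py <<'E'
import numpy as np,cv2
from workcell import robot
def ray(c,uv,pose=None):
    """origin,dir in world; pose=(R,p) of tool for wrist fisheye"""
    K=c["K"];d=np.array([(uv[0]-K[0,2])/K[0,0],(uv[1]-K[1,2])/K[1,1]])
    if "T_tool_cam" in c:
        r=np.hypot(*d);v=np.array([*(d*np.sinc(r/np.pi)),np.cos(r)]);T=c["T_tool_cam"]
        R,p=pose;return R@T[:3,3]+p,R@T[:3,:3]@v
    return -c["R"].T@c["t"],c["R"].T@np.array([*d,1])
def onz(c,uv,z,pose=None):
    o,v=ray(c,uv,pose);return (o+v*(z-o[2])/v[2])[:3]
def proj(c,X,pose=None):
    K=c["K"]
    if "T_tool_cam" in c:
        R,p=pose;T=c["T_tool_cam"];q=T[:3,:3].T@(R.T@(np.array(X)-p)-T[:3,3])
        th=np.arctan2(np.hypot(q[0],q[1]),q[2]);n=q[:2]/np.hypot(q[0],q[1])
        return np.array([K[0,0]*th*n[0]+K[0,2],K[1,1]*th*n[1]+K[1,2]])
    q=c["R"]@np.array(X)+c["t"];return np.array([K[0,0]*q[0]/q[2]+K[0,2],K[1,1]*q[1]/q[2]+K[1,2]])
def wrist(name=None):
    s=robot.state();c=robot.camera("wrist")
    if name:
        cv2.imwrite(f"pics/{name}.png",c["frame"]);np.savez(name+".npz",**c,Rt=s["orientation"],pt=s["ee_pos"])
    return c,(s["orientation"],s["ee_pos"])
def rectz(c,cnt,z,pose=None):
    """contour -> world at height z -> minAreaRect (centre, (long,short) mm, yaw of long side)"""
    P=np.array([onz(c,u,z,pose)[:2] for u in cnt.reshape(-1,2)],np.float32)
    b=cv2.boxPoints(cv2.minAreaRect(P*1000));e=[b[1]-b[0],b[2]-b[1]];e.sort(key=lambda v:-np.hypot(*v))
    return b.mean(0)/1000,[float(np.hypot(*v)) for v in e],float(np.degrees(np.arctan2(e[0][1],e[0][0]))%180)
def blob(mask,uv,rad):
    m=np.zeros_like(mask);cv2.circle(m,tuple(int(v) for v in uv),rad,255,-1)
    cs,_=cv2.findContours(mask&m,cv2.RETR_EXTERNAL,cv2.CHAIN_APPROX_NONE);return max(cs,key=cv2.contourArea)
E
python3 - <<'E'
from h import *
L=lambda n:dict(np.load(n+"0.npz"))
t=L("top");s=L("scene");np.set_printoptions(precision=4,suppress=True)
hsv=cv2.cvtColor(t["frame"],cv2.COLOR_BGR2HSV)
light=(hsv[...,2]>150).astype(np.uint8)*255
g=hsv[...,2]
for n,uv in dict(nut=(265,195),plate=(319,240),block=(362,196),bush=(405,243)).items():
    r=rectz(t,blob(light,uv,30),.006)
    d=blob(((g<90)*255).astype(np.uint8),uv,15);r2=rectz(t,d,.006)
    print(n,r,r2)
for n,a,z in(("stack block",(205,236),.135),("cardb",(216,240),.003),("tin",(315,167),.1),("pink",(179,231),.03)):print(n,onz(t,a,z))
print("stack scene",onz(s,(447,187),.135),"plate",onz(s,(438,222),.023))
c=robot.camera("wrist");print(c["K"],c["T_tool_cam"])
a=cv2.resize(t["frame"][205:275,155:275],None,fx=5,fy=5,interpolation=2);b=cv2.resize(s["frame"][170:250,400:500],(600,240*2)[::1],interpolation=2)
o=cv2.resize(t["frame"][205:275,380:500],None,fx=2,fy=2);out=np.zeros((590,800,3),np.uint8)
out[:350,:600]=a;out[350:490,:240]=o;b=cv2.resize(s["frame"][175:245,410:500],None,fx=3,fy=3,interpolation=2);out[355:565,300:570]=b
cv2.imwrite("pics/crop1.png",out)
E
```

```text
nut (array([0.6272, 0.1756], dtype=float32), [133.44076538085938, 97.13352966308594], 155.17002868652344) (array([0.62  , 0.1723], dtype=float32), [46.10553741455078, 38.2835578918457], 2.742379903793335)
plate (array([ 0.4675, -0.0478], dtype=float32), [140.6849822998047, 126.10209655761719], 82.8847427368164) (array([ 0.47  , -0.0201], dtype=float32), [97.00931549072266, 50.84883499145508], 172.94740295410156)
block (array([ 0.6289, -0.1666], dtype=float32), [141.85748291015625, 109.02268981933594], 1.7411729097366333) (array([ 0.6264, -0.1653], dtype=float32), [17.784042358398438, 17.44017219543457], 0.7316195368766785)
bush (array([ 0.4672, -0.3206], dtype=float32), [125.94449615478516, 91.3871841430664], 5.064565181732178) (array([ 0.4674, -0.3178], dtype=float32), [31.074264526367188, 30.752046585083008], 91.6680679321289)
stack block [0.4587 0.3346 0.135 ]
cardb [0.4572 0.3305 0.003 ]
tin [ 0.6995 -0.0012  0.1   ]
pink [0.4818 0.4506 0.03  ]
stack scene [0.4689 0.3449 0.135 ] plate [0.5003 0.3469 0.023 ]
[[309.7069   0.     320.3151]
 [  0.     309.7069 203.8633]
 [  0.       0.       1.    ]] [[-0.0002 -0.9652 -0.2617  0.0661]
 [ 1.     -0.0003  0.0002 -0.0001]
 [-0.0003 -0.2617  0.9652 -0.1426]
 [ 0.      0.      0.      1.    ]]
```

View pics/crop1.png

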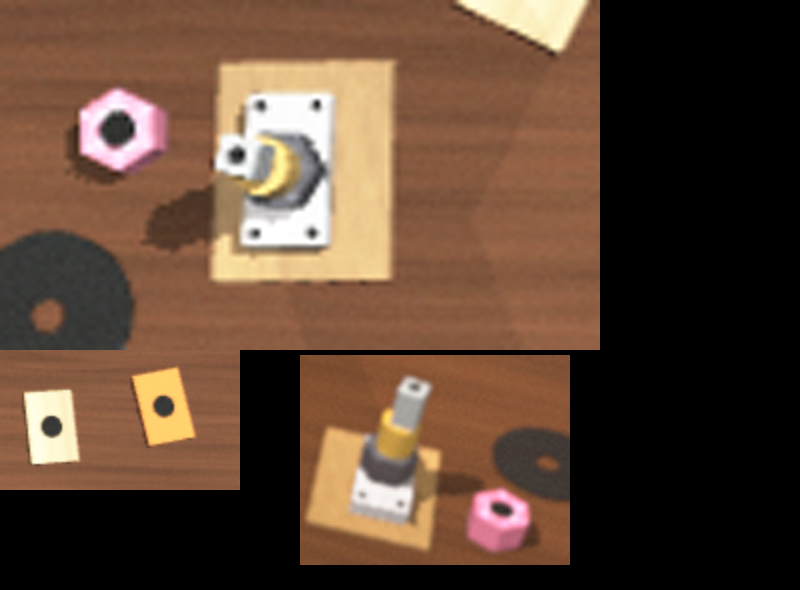

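The crop confirms it: the dark hexagon nut is in the stack (the pink one stands apart), and the plain circle board is left of the orange one. Block top is at about top-camera (202,236).

>>> apply_moves([
  {"x": -3.35, "y": -1.63, "z": -0.5},
  {"x": -3.35, "y": -1.63, "z": -0.5},
  {"x": -3.35, "y": -1.63, "z": -0.5},
  {"x": -3.35, "y": -1.63, "z": -0.5},
  {"x": -3.35, "y": -1.63, "z": -0.5},
  {"x": -3.35, "y": -1.63, "z": -0.5},
  {"x": -3.35, "y": -1.63, "z": -0.5},
  {"x": -3.35, "y": -1.63, "z": -0.5},
  {"x": -3.35, "y": -1.63, "z": -0.5},
  {"x": -3.35, "y": -1.63, "z": -0.5},
])

```text
invalid input at $.steps[0]: expected keys rx, ry, rz, x, y, z, grip
```

>>> apply_moves([
  {},
  {},
  {},
  {},
  {},
  {},
  {},
  {},
  {},
  {},
])

```text
invalid input at $.steps[0]: expected keys rx, ry, rz, x, y, z, grip
```

```bash
python3 -c "
from h import *
c,p=wrist('w1');print(p[1],p[0].round(3).tolist())"
```

```text
[0.18789322 0.59543041 0.23025341] [[-0.954, 0.301, -0.001], [0.301, 0.954, -0.002], [0.0, -0.002, -1.0]]
```

View pics/w1.png

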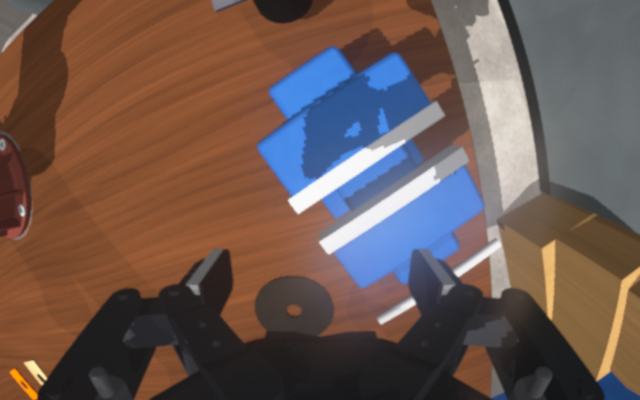

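The arm had not moved, because every row needs all keys. This wrist view only shows the vise, with the finger pads near (210,270) and (430,270).

>>> apply_moves([
  {"rx": 0, "ry": 0, "rz": 0, "x": -3.35, "y": -1.63, "z": -0.5, "grip": 8.5},
  {"rx": 0, "ry": 0, "rz": 0, "x": -3.35, "y": -1.63, "z": -0.5, "grip": 8.5},
  {"rx": 0, "ry": 0, "rz": 0, "x": -3.35, "y": -1.63, "z": -0.5, "grip": 8.5},
  {"rx": 0, "ry": 0, "rz": 0, "x": -3.35, "y": -1.63, "z": -0.5, "grip": 8.5},
  {"rx": 0, "ry": 0, "rz": 0, "x": -3.35, "y": -1.63, "z": -0.5, "grip": 8.5},
  {"rx": 0, "ry": 0, "rz": 0, "x": -3.35, "y": -1.63, "z": -0.5, "grip": 8.5},
  {"rx": 0, "ry": 0, "rz": 0, "x": -3.35, "y": -1.63, "z": -0.5, "grip": 8.5},
  {"rx": 0, "ry": 0, "rz": 0, "x": -3.35, "y": -1.63, "z": -0.5, "grip": 8.5},
  {"rx": 0, "ry": 0, "rz": 0, "x": -3.35, "y": -1.63, "z": -0.5, "grip": 8.5},
  {"rx": 0, "ry": 0, "rz": 0, "x": -3.35, "y": -1.63, "z": -0.5, "grip": 8.5},
])

```text
time_s: 1.03
ee_pos: [0.4594, 0.3382, 0.2814]
orientation: [[-0.954, 0.301, -0.0], [0.301, 0.954, 0.0], [0.0, -0.0, -1.0]]
contact_force: [-0.1, 0.1, -0.1]
width: 0.085
finger_force: 0.0
```

```bash
python3 -c "
from h import *
for i in range(4): c,p=wrist('w2')
print(p[1],p[0].round(3).tolist(), robot.state()['qvel'].round(2))"
```

```text
[0.46047676 0.33790385 0.28168266] [[-0.952, 0.306, 0.001], [0.306, 0.952, 0.0], [-0.001, 0.0, -1.0]] [ 2.33 -0.19  0.99  0.44  0.2   0.02]
```

View pics/w2.png

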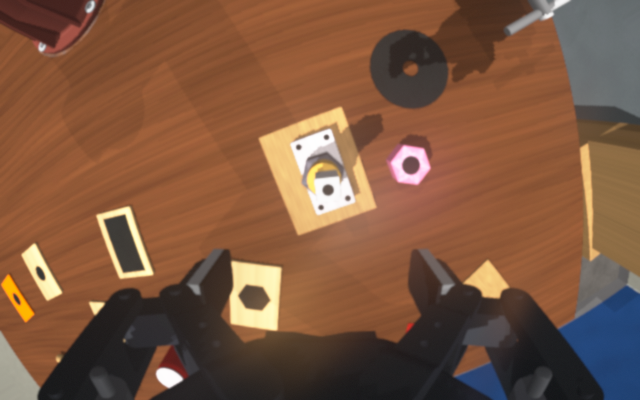

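The wrist view shows the stack from above: block top with hole at (328,190), nut at (320,160), plate corners about (292,146), (328,129), (354,202), (319,215). The block top is bright on a bright plate, so I'll enlarge it.

```bash
python3 -c "
from h import *
d=dict(np.load('w2.npz'));p=(d['Rt'],d['pt'])
print(onz(d,(328,190),.135,p), onz(d,(323,171),.023,p))
f=d['frame'][115:225,260:390];cv2.imwrite('pics/c2.png',cv2.resize(f,None,fx=6,fy=5,interpolation=2)[:600] if 0 else cv2.resize(f,None,fx=5,fy=5,interpolation=2))"
```

```text
[0.46147317 0.34532505 0.135     ] [0.45993207 0.34188198 0.023     ]
```

View pics/c2.png

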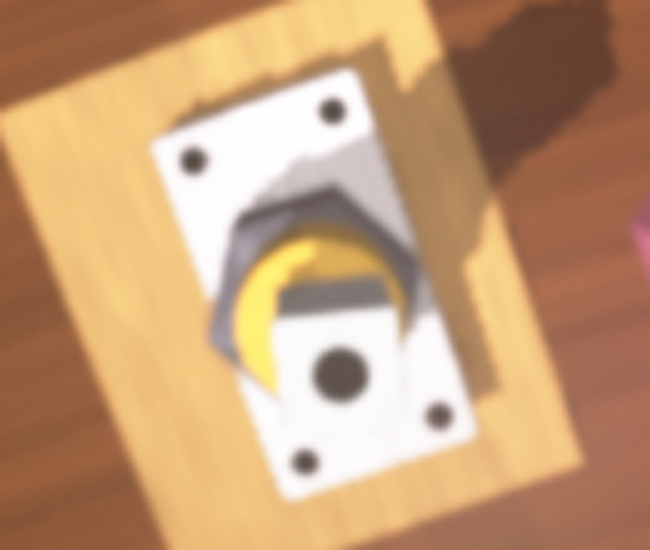

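Crop: block top edge runs (271,317) to (400,306) with its hole at (340,375). Plate corners are (152,143), (352,68), (476,437), (288,500).

```bash
cat >> h.py <<'E'
np.set_printoptions(precision=4,suppress=True)
def line_yaw(c,a,b,z,pose,S=1,o=(0,0)):
    A,B=[onz(c,(np.array(u)+.5)/S-.5+np.array(o),z,pose)[:2] for u in(a,b)];d=B-A
    return float(np.degrees(np.arctan2(d[1],d[0]))),float(np.hypot(*d))*1000
def togo(X,yaw_y=None,st=None):
    """shift in tool cm to put TCP at X, and rz (deg) to bring the tool's y to yaw_y (mod 180)"""
    st=st or robot.state();R=st["orientation"];print("pos",st["ee_pos"],"shift cm",100*(R.T@(np.array(X)-st["ee_pos"])),end=" ")
    y=np.degrees(np.arctan2(R[1,1],R[0,1]))
    print("yawY",round(y,2),"tilt",R[:2,2],end=" ")
    if yaw_y is not None: print("rz",-((yaw_y-y+90)%180-90),"J6",st["joints"][5])
E
python3 -c "
from h import *
d=dict(np.load('w2.npz'));p=(d['Rt'],d['pt']);o=(260,115)
print(line_yaw(d,(271,317),(400,306),.135,p,5,o))
print(line_yaw(d,(152,143),(288,500),.023,p,5,o),line_yaw(d,(352,68),(476,437),.023,p,5,o))
print('hole',onz(d,(np.array((340,375))+.5)/5-.5+o,.135,p),'plate',np.mean([onz(d,np.array(q)/5+o,.023,p) for q in((152,143),(352,68),(476,437),(288,500))],0))
togo([.461,.345,.2])
"
```

```text
(77.21727367593955, 24.564322732571828)
(2.1476830401025553, 102.62167779955729) (1.3184143625157871, 103.76906285329304)
hole [0.461  0.3451 0.135 ] plate [0.4628 0.3419 0.023 ]
pos [0.4591 0.339  0.2812] shift cm [-0.0094  0.628   8.1197] yawY 72.33 tilt [-0.0006  0.0004]
```

>>> apply_moves([
  {"rx": 0, "ry": 0, "rz": -2.5, "x": 0.08, "y": 0.35, "z": 0, "grip": 5.5},
  {"rx": 0, "ry": 0, "rz": -2.5, "x": 0.08, "y": 0.35, "z": 0, "grip": 5.5},
  {"rx": 0, "ry": 0, "rz": 0, "x": 0, "y": 0, "z": 2, "grip": 5.5},
  {"rx": 0, "ry": 0, "rz": 0, "x": 0, "y": 0, "z": 3, "grip": 5.5},
  {"rx": 0, "ry": 0, "rz": 0, "x": 0, "y": 0, "z": 3, "grip": 5.5},
  {"rx": 0, "ry": 0, "rz": 0, "x": 0, "y": 0, "z": 3, "grip": 5.5},
  {"rx": 0, "ry": 0, "rz": 0, "x": 0, "y": 0, "z": 0.8, "grip": 5.5},
  {"rx": 0, "ry": 0, "rz": 0, "x": 0, "y": 0, "z": 0.2, "grip": 5.5},
  {"rx": 0, "ry": 0, "rz": 0, "x": 0, "y": 0, "z": 0, "grip": 5.5},
  {"rx": 0, "ry": 0, "rz": 0, "x": 0, "y": 0, "z": 0, "grip": 5.5},
])

```text
time_s: 2.07
ee_pos: [0.4599, 0.3481, 0.1634]
orientation: [[-0.976, 0.216, 0.003], [0.216, 0.976, 0.002], [-0.002, 0.002, -1.0]]
contact_force: [-0.1, -0.7, 0.3]
width: 0.055
finger_force: 0.0
```

```bash
python3 -c "
from h import *
c,p=wrist('w3');print(p[1],proj(c,p[1],p));cv2.imwrite('pics/c3.png',cv2.resize(c['frame'][150:390,170:470],None,fx=2.4,fy=2.4,interpolation=2))"
```

```text
[0.4599 0.3481 0.1634] [320.5301 256.2998]
```

View pics/c3.png

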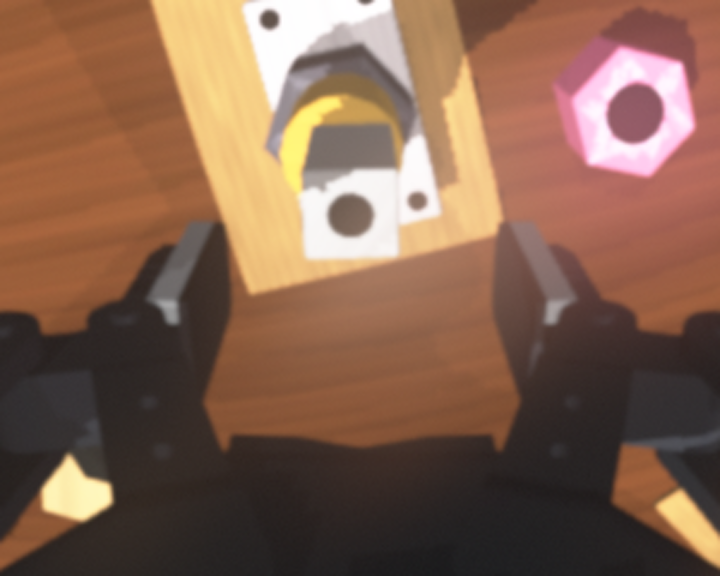

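The view shows the block square to the fingers; top hole at crop (350,215), i.e. pixel (315.8,239.5).

```bash
cat >> h.py <<'E'
def rel(c,uv,zh,ztcp):
    """point at height zh seen at uv, in tool frame (cm) for a tool pointing down with TCP at ztcp"""
    o,v=ray(c,uv,(np.eye(3),np.zeros(3)));return 100*(o+v*((ztcp-zh)-o[2])/v[2])[:2]
E
python3 -c "
from h import *
d=dict(np.load('w3.npz'));print(rel(d,(315.5,239.3),.135,.1615))
print([rel(d,(np.array(q)+.5)/2.4-.5+(170,150),.135,.1615) for q in((303,173),(396,167),(397,258),(305,259))])"
```

```text
[-0.1277 -0.2924]
[array([ 0.9552, -1.4143]), array([1.1074, 0.8171]), array([-1.2919,  0.8787]), array([-1.3229, -1.4247])]
```

>>> apply_moves([
  {"rx": 0, "ry": 0, "rz": 0, "x": -0.13, "y": -0.29, "z": 0.5, "grip": 5.5},
  {"rx": 0, "ry": 0, "rz": 0, "x": 0, "y": 0, "z": 2, "grip": 5.5},
  {"rx": 0, "ry": 0, "rz": 0, "x": 0, "y": 0, "z": 2, "grip": 5.5},
  {"rx": 0, "ry": 0, "rz": 0, "x": 0, "y": 0, "z": 1.3, "grip": 5.5},
  {"rx": 0, "ry": 0, "rz": 0, "x": 0, "y": 0, "z": 0.5, "grip": 5.5},
  {"rx": 0, "ry": 0, "rz": 0, "x": 0, "y": 0, "z": 0, "grip": 4.5},
  {"rx": 0, "ry": 0, "rz": 0, "x": 0, "y": 0, "z": 0, "grip": 3.5},
  {"rx": 0, "ry": 0, "rz": 0, "x": 0, "y": 0, "z": 0, "grip": 3},
  {"rx": 0, "ry": 0, "rz": 0, "x": 0, "y": 0, "z": 0, "grip": 2.6},
  {"rx": 0, "ry": 0, "rz": 0, "x": 0, "y": 0, "z": 0, "grip": 2},
], squeeze=40)

```text
time_s: 2.95
ee_pos: [0.4608, 0.3446, 0.0998]
orientation: [[-0.976, 0.217, 0.003], [0.217, 0.976, 0.002], [-0.002, 0.002, -1.0]]
contact_force: [0.4, -0.0, 2.1]
width: 0.0234
finger_force: 41.4
```

>>> apply_moves([
  {"rx": 0, "ry": 0, "rz": 0, "x": 0, "y": 0, "z": 0, "grip": 1.5},
  {"rx": 0, "ry": 0, "rz": 0, "x": 0, "y": 0, "z": 0, "grip": 1.5},
  {"rx": 0, "ry": 0, "rz": 0, "x": 0, "y": 0, "z": 0, "grip": 1.5},
  {"rx": 0, "ry": 0, "rz": 0, "x": 0, "y": 0, "z": 0, "grip": 1.5},
  {"rx": 0, "ry": 0, "rz": 0, "x": 0, "y": 0, "z": -0.5, "grip": 1.5},
  {"rx": 0, "ry": 0, "rz": 0, "x": 0, "y": 0, "z": -1, "grip": 1.5},
  {"rx": 0, "ry": 0, "rz": 0, "x": 0, "y": 0, "z": -2.5, "grip": 1.5},
  {"rx": 0, "ry": 0, "rz": 0, "x": 0, "y": 0, "z": -3, "grip": 1.5},
  {"rx": 0, "ry": 0, "rz": 0, "x": 0, "y": 0, "z": -3, "grip": 1.5},
  {"rx": 0, "ry": 0, "rz": 0, "x": 0, "y": 0, "z": -2, "grip": 1.5},
])

```text
time_s: 3.78
ee_pos: [0.4598, 0.3438, 0.2211]
orientation: [[-0.976, 0.217, 0.001], [0.217, 0.976, 0.001], [-0.001, 0.001, -1.0]]
contact_force: [0.9, 1.5, -0.9]
width: 0.0236
finger_force: 41.0
```

```bash
python3 -c "
from h import *
togo([.58,-.09,.2])"
```

```text
pos [0.4598 0.3438 0.2211] shift cm [-21.1319 -39.7476   2.1011] yawY 77.48 tilt [0.0015 0.0006]
```

>>> apply_moves([
  {"rx": 0, "ry": 0, "rz": 0, "x": -1.5, "y": -2.3, "z": 0, "grip": 1.5},
  {"rx": 0, "ry": 0, "rz": 0, "x": -2.15, "y": -3.3, "z": 0, "grip": 1.5},
  {"rx": 0, "ry": 0, "rz": 0, "x": -2.15, "y": -3.3, "z": 0, "grip": 1.5},
  {"rx": 0, "ry": 0, "rz": 0, "x": -2.15, "y": -3.3, "z": 0, "grip": 1.5},
  {"rx": 0, "ry": 0, "rz": 0, "x": -2.15, "y": -3.3, "z": 0, "grip": 1.5},
  {"rx": 0, "ry": 0, "rz": 0, "x": -2.15, "y": -3.3, "z": 0, "grip": 1.5},
  {"rx": 0, "ry": 0, "rz": 0, "x": -2.15, "y": -3.3, "z": 0, "grip": 1.5},
  {"rx": 0, "ry": 0, "rz": 0, "x": -2.15, "y": -3.3, "z": 0, "grip": 1.5},
  {"rx": 0, "ry": 0, "rz": 0, "x": -2.15, "y": -3.3, "z": 0, "grip": 1.5},
  {"rx": 0, "ry": 0, "rz": 0, "x": -2.15, "y": -3.3, "z": 0, "grip": 1.5},
])

```text
time_s: 4.62
ee_pos: [0.5931, -0.0157, 0.2179]
orientation: [[-0.976, 0.217, -0.002], [0.217, 0.976, 0.0], [0.002, -0.0, -1.0]]
contact_force: [0.3, -0.1, -1.3]
width: 0.0232
finger_force: 41.0
```

>>> apply_moves([
  {"rx": 0, "ry": 0, "rz": 0, "x": -2.15, "y": -3.3, "z": 0, "grip": 1.5},
  {"rx": 0, "ry": 0, "rz": 0, "x": -2.15, "y": -3.3, "z": 0, "grip": 1.5},
  {"rx": 0, "ry": 0, "rz": 0, "x": -2.15, "y": -3.3, "z": 0, "grip": 1.5},
  {"rx": 0, "ry": 0, "rz": 0, "x": -2.15, "y": -3.3, "z": 0, "grip": 1.5},
  {"rx": 0, "ry": 0, "rz": 0, "x": -0.7, "y": -1, "z": 0, "grip": 1.5},
  {"rx": 0, "ry": 0, "rz": 0, "x": 0, "y": 0, "z": 0, "grip": 1.5},
  {"rx": 0, "ry": 0, "rz": 0, "x": 0, "y": 0, "z": 0, "grip": 1.5},
  {"rx": 0, "ry": 0, "rz": 0, "x": 0, "y": 0, "z": 0, "grip": 1.5},
  {"rx": 0, "ry": 0, "rz": 0, "x": 0, "y": 0, "z": 0, "grip": 1.5},
  {"rx": 0, "ry": 0, "rz": 0, "x": 0, "y": 0, "z": 0, "grip": 1.5},
])

```text
time_s: 5.45
ee_pos: [0.6533, -0.1707, 0.2183]
orientation: [[-0.977, 0.215, -0.001], [0.215, 0.977, 0.001], [0.001, 0.0, -1.0]]
contact_force: [-0.0, 0.3, -1.5]
width: 0.0235
finger_force: 41.0
```

```bash
python3 -c "
from h import *
c,p=wrist('w4');togo([.626,-.165,.1]);print(proj(c,[.626,-.165,.006],p))"
```

```text
pos [ 0.6535 -0.1709  0.2184] shift cm [ 2.8093 -0.0125 11.8438] yawY 77.59 tilt [-0.0003  0.0003] [320.0393 155.1749]
```

View pics/w4.png

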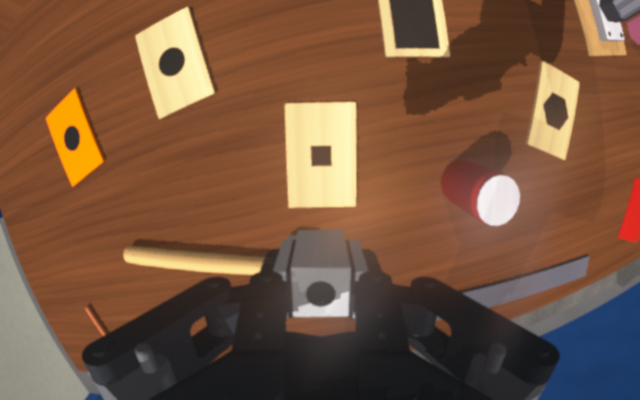

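The view shows the block board nearly aligned, its square at (321,155), the held block's hole at (320,293), the bush board circle at (172,61) and the hexagon at (556,110).

```bash
cat >> h.py <<'E'
def board(c,uv,z,rad=75,thr=150):
    """tool-frame rect of the light board round uv and of its dark shape"""
    p=(np.diag([1.,1,1]),np.zeros(3));h=cv2.cvtColor(c["frame"],cv2.COLOR_BGR2HSV)
    light=cv2.inRange(h,(15,20,thr),(40,150,255));b=blob(light,uv,rad)
    m=np.zeros_like(light);cv2.drawContours(m,[b],-1,255,-1);d=m&cv2.inRange(h[...,2],0,130)
    m2=cv2.moments(d,True)
    dc=blob(cv2.erode(m,np.ones((5,5)))&d,uv,rad)
    r=rectz(c,b,z,p);mm=cv2.moments(dc);ctr=(mm["m10"]/mm["m00"],mm["m01"]/mm["m00"])
    print("board cm",r[0]*100,np.round(r[1],1),"yaw",round(r[2],2),"| shape px",np.round(ctr,1),"cm",(onz(c,ctr,z,p)[:2]*100),rectz(c,dc,z,p)[1:])
E
python3 -c "
from h import *
d=dict(np.load('w4.npz'))
z=.2182-.006
board(d,(321,155),z)
board(d,(172,61),z)
print('block hole',rel(d,(320,293),.255,.218), 'corners',[rel(d,q,.255,.218) for q in ((292,280),(348,280),(289,316),(352,316))])
"
```

```text
board cm [2.77   0.0496] [124.5  81.9] yaw 178.99 | shape px [320.6 155.4] cm [2.7536 0.0329] ([19.729415893554688, 19.58135986328125], 0.010535350069403648)
board cm [ 15.0281 -18.1989] [125.4  82.8] yaw 161.63 | shape px [171.2  61.3] cm [ 15.0199 -18.1966] ([34.63059997558594, 34.15385437011719], 178.53575134277344)
block hole [ 0.0983 -0.0246] corners [array([ 0.6862, -1.111 ]), array([0.6857, 1.0626]), array([-1.0574, -1.3076]), array([-1.0591,  1.2984])]
```

>>> apply_moves([
  {"rx": 0, "ry": 0, "rz": -1, "x": 1.33, "y": 0.06, "z": 1, "grip": 1.5},
  {"rx": 0, "ry": 0, "rz": 0, "x": 1.33, "y": 0, "z": 2, "grip": 1.5},
  {"rx": 0, "ry": 0, "rz": 0, "x": 0, "y": 0, "z": 3, "grip": 1.5},
  {"rx": 0, "ry": 0, "rz": 0, "x": 0, "y": 0, "z": 3, "grip": 1.5},
  {"rx": 0, "ry": 0, "rz": 0, "x": 0, "y": 0, "z": 3, "grip": 1.5},
  {"rx": 0, "ry": 0, "rz": 0, "x": 0, "y": 0, "z": 2, "grip": 1.5},
  {"rx": 0, "ry": 0, "rz": 0, "x": 0, "y": 0, "z": 1, "grip": 1.5},
  {"rx": 0, "ry": 0, "rz": 0, "x": 0, "y": 0, "z": 0, "grip": 1.5},
  {"rx": 0, "ry": 0, "rz": 0, "x": 0, "y": 0, "z": 0, "grip": 1.5},
  {"rx": 0, "ry": 0, "rz": 0, "x": 0, "y": 0, "z": 0, "grip": 1.5},
])

```text
time_s: 6.33
ee_pos: [0.6297, -0.1668, 0.0706]
orientation: [[-0.98, 0.199, 0.004], [0.199, 0.98, -0.001], [-0.004, -0.001, -1.0]]
contact_force: [1.3, -0.0, -1.2]
width: 0.0236
finger_force: 41.0
```

```bash
python3 -c "
from h import *
c,p=wrist('w5');print(p[1]);cv2.imwrite('pics/c5.png',cv2.resize(c['frame'][120:330,200:440],None,fx=2.5,fy=2.5,interpolation=2))"
```

```text
[ 0.6297 -0.1668  0.0706]
```

View pics/c5.png

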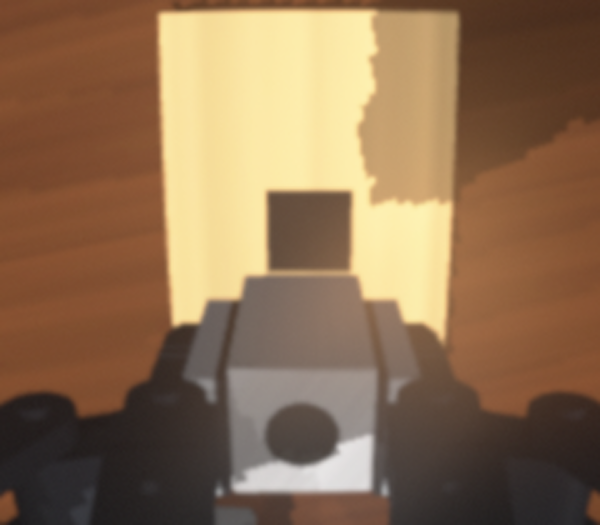

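The square shows at crop (309,231), i.e. pixel (323.5,212.3), just ahead of the held block; the sides look parallel.

```bash
python3 -c "
from h import *
d=dict(np.load('w5.npz'))
for z in(.068,.0705):print(rel(d,(323.4,212.1),.006,z))
print([rel(d,(np.array(q)+.5)/2.5-.5+(200,120),.006,.069) for q in((267,191),(351,191),(351,271),(267,271))])
print(rel(d,(320.5,293.3),.105,.068), [rel(d,(np.array(q)+.5)/2.5-.5+(200,120),.105,.068) for q in((230,369),(376,369),(230,492),(373,492))])
# bottom front edge corners? block bottom edge at z=.068-.007
print([rel(d,(np.array(q)+.5)/2.5-.5+(200,120),.061,.068) for q in((246,276),(359,276))])
"
```

```text
[0.4748 0.2041]
[0.3999 0.2067]
[array([ 1.5868, -0.9531]), array([1.5864, 1.3455]), array([-0.7351,  1.3864]), array([-0.733 , -0.9826])]
[ 0.0844 -0.005 ] [array([ 1.2446, -1.102 ]), array([1.2431, 1.1229]), array([-1.0801, -1.1965]), array([-1.0812,  1.1702])]
[array([ 1.1567, -1.1534]), array([1.1557, 1.1722])]
```

>>> apply_moves([
  {"rx": 0, "ry": 0, "rz": 0, "x": 0.35, "y": 0.2, "z": 0.5, "grip": 1.5},
  {"rx": 0, "ry": 0, "rz": 0, "x": 0, "y": 0, "z": 1.2, "grip": 1.5},
  {"rx": 0, "ry": 0, "rz": 0, "x": 0, "y": 0, "z": 1.2, "grip": 1.5},
  {"rx": 0, "ry": 0, "rz": 0, "x": 0, "y": 0, "z": 1, "grip": 1.5},
  {"rx": 0, "ry": 0, "rz": 0, "x": 0, "y": 0, "z": 0.7, "grip": 1.5},
  {"rx": 0, "ry": 0, "rz": 0, "x": 0, "y": 0, "z": 0.4, "grip": 1.5},
  {"rx": 0, "ry": 0, "rz": 0, "x": 0, "y": 0, "z": 0.1, "grip": 1.5},
  {"rx": 0, "ry": 0, "rz": 0, "x": 0, "y": 0, "z": 0, "grip": 1.5},
  {"rx": 0, "ry": 0, "rz": 0, "x": 0, "y": 0, "z": 0, "grip": 1.5},
  {"rx": 0, "ry": 0, "rz": 0, "x": 0, "y": 0, "z": 0, "grip": 1.5},
])

```text
time_s: 7.22
ee_pos: [0.6256, -0.1641, 0.018]
orientation: [[-0.98, 0.2, 0.001], [0.2, 0.98, -0.001], [-0.001, -0.0, -1.0]]
contact_force: [0.0, -0.1, -1.4]
width: 0.0234
finger_force: 41.0
```

>>> apply_moves([
  {"rx": 0, "ry": 0, "rz": 0, "x": 0, "y": 0, "z": 0.1, "grip": 1.5},
  {"rx": 0, "ry": 0, "rz": 0, "x": 0, "y": 0, "z": 0.1, "grip": 1.5},
  {"rx": 0, "ry": 0, "rz": 0, "x": 0, "y": 0, "z": 0, "grip": 1.5},
  {"rx": 0, "ry": 0, "rz": 0, "x": 0, "y": 0, "z": 0, "grip": 1.5},
  {"rx": 0, "ry": 0, "rz": 0, "x": 0, "y": 0, "z": 0, "grip": 1.5},
  {"rx": 0, "ry": 0, "rz": 0, "x": 0, "y": 0, "z": 0, "grip": 1.5},
  {"rx": 0, "ry": 0, "rz": 0, "x": 0, "y": 0, "z": 0, "grip": 1.5},
  {"rx": 0, "ry": 0, "rz": 0, "x": 0, "y": 0, "z": 0, "grip": 1.5},
  {"rx": 0, "ry": 0, "rz": 0, "x": 0, "y": 0, "z": 0, "grip": 1.5},
  {"rx": 0, "ry": 0, "rz": 0, "x": 0, "y": 0, "z": 0, "grip": 1.5},
])

```text
time_s: 8.05
ee_pos: [0.6248, -0.1638, 0.0153]
orientation: [[-0.98, 0.2, -0.0], [0.2, 0.98, -0.0], [0.0, -0.0, -1.0]]
contact_force: [0.1, 0.4, -1.7]
width: 0.0237
finger_force: 41.0
```

>>> apply_moves([
  {"rx": 0, "ry": 0, "rz": 0, "x": 0, "y": 0, "z": 0.1, "grip": 1.5},
  {"rx": 0, "ry": 0, "rz": 0, "x": 0, "y": 0, "z": 0.05, "grip": 1.5},
  {"rx": 0, "ry": 0, "rz": 0, "x": 0, "y": 0, "z": 0, "grip": 1.5},
  {"rx": 0, "ry": 0, "rz": 0, "x": 0, "y": 0, "z": 0, "grip": 1.5},
  {"rx": 0, "ry": 0, "rz": 0, "x": 0, "y": 0, "z": 0, "grip": 1.5},
  {"rx": 0, "ry": 0, "rz": 0, "x": 0, "y": 0, "z": 0, "grip": 1.5},
  {"rx": 0, "ry": 0, "rz": 0, "x": 0, "y": 0, "z": 0, "grip": 1.5},
  {"rx": 0, "ry": 0, "rz": 0, "x": 0, "y": 0, "z": 0, "grip": 1.5},
  {"rx": 0, "ry": 0, "rz": 0, "x": 0, "y": 0, "z": 0, "grip": 1.5},
  {"rx": 0, "ry": 0, "rz": 0, "x": 0, "y": 0, "z": 0, "grip": 1.5},
])

```text
time_s: 8.88
ee_pos: [0.6251, -0.1639, 0.0149]
orientation: [[-0.98, 0.2, 0.0], [0.2, 0.98, -0.0], [-0.0, -0.0, -1.0]]
contact_force: [-3.4, 1.5, 4.9]
width: 0.0238
finger_force: 41.8
```

>>> apply_moves([
  {"rx": 0, "ry": 0, "rz": 0, "x": 0, "y": 0, "z": 0.05, "grip": 1.5},
  {"rx": 0, "ry": 0, "rz": 0, "x": 0, "y": 0, "z": 0, "grip": 1.5},
  {"rx": 0, "ry": 0, "rz": 0, "x": 0, "y": 0, "z": 0, "grip": 1.5},
  {"rx": 0, "ry": 0, "rz": 0, "x": 0, "y": 0, "z": 0, "grip": 1.5},
  {"rx": 0, "ry": 0, "rz": 0, "x": 0, "y": 0, "z": 0, "grip": 1.5},
  {"rx": 0, "ry": 0, "rz": 0, "x": 0, "y": 0, "z": 0, "grip": 1.5},
  {"rx": 0, "ry": 0, "rz": 0, "x": 0, "y": 0, "z": 0, "grip": 1.5},
  {"rx": 0, "ry": 0, "rz": 0, "x": 0, "y": 0, "z": 0, "grip": 1.5},
  {"rx": 0, "ry": 0, "rz": 0, "x": 0, "y": 0, "z": 0, "grip": 1.5},
  {"rx": 0, "ry": 0, "rz": 0, "x": 0, "y": 0, "z": 0, "grip": 1.5},
])

```text
time_s: 9.72
ee_pos: [0.625, -0.1639, 0.0149]
orientation: [[-0.98, 0.2, -0.0], [0.2, 0.98, -0.0], [0.0, -0.0, -1.0]]
contact_force: [-3.0, 1.1, 8.6]
width: 0.0236
finger_force: 42.2
```

```bash
python3 -c "
from h import *
s=robot.state();print(s['contact_force'],s['ee_pos'])
c,p=wrist('w6');h=c['frame'];cv2.imwrite('pics/c6.png',cv2.resize(h[170:330,220:420],None,fx=3,fy=3,interpolation=2))"
```

```text
[-2.9751  1.1329  8.6236] [ 0.625  -0.1639  0.0149]
```

View pics/c6.png

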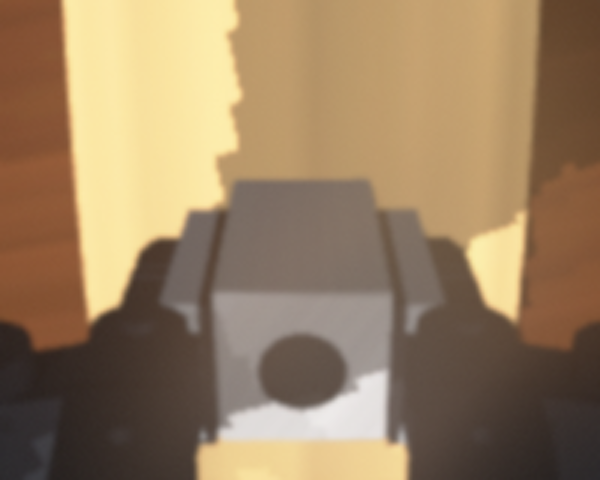

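Contact of about 9 N, and no painted square shows round the block's foot. Releasing.

>>> apply_moves([
  {"rx": 0, "ry": 0, "rz": 0, "x": 0, "y": 0, "z": -0.05, "grip": 2.6},
  {"rx": 0, "ry": 0, "rz": 0, "x": 0, "y": 0, "z": 0, "grip": 3},
  {"rx": 0, "ry": 0, "rz": 0, "x": 0, "y": 0, "z": 0, "grip": 4},
  {"rx": 0, "ry": 0, "rz": 0, "x": 0, "y": 0, "z": 0, "grip": 6},
  {"rx": 0, "ry": 0, "rz": 0, "x": 0, "y": 0, "z": 0, "grip": 6.5},
  {"rx": 0, "ry": 0, "rz": 0, "x": 0, "y": 0, "z": -1, "grip": 6.5},
  {"rx": 0, "ry": 0, "rz": 0, "x": 0, "y": 0, "z": -2, "grip": 6.5},
  {"rx": 0, "ry": 0, "rz": 0, "x": 0, "y": 0, "z": -3.5, "grip": 6.5},
  {"rx": 0, "ry": 0, "rz": 0, "x": 0, "y": 0, "z": -4, "grip": 6.5},
  {"rx": 0, "ry": 0, "rz": 0, "x": 0, "y": 0, "z": -4, "grip": 6.5},
])

```text
time_s: 10.6
ee_pos: [0.624, -0.1635, 0.16]
orientation: [[-0.98, 0.2, -0.002], [0.2, 0.98, 0.001], [0.002, 0.0, -1.0]]
contact_force: [0.7, -0.3, 0.4]
width: 0.0649
finger_force: 0.0
```

>>> apply_moves([
  {"rx": 0, "ry": 0, "rz": 0, "x": 0, "y": 0, "z": -3, "grip": 6.5},
  {"rx": 0, "ry": 0, "rz": 0, "x": 0, "y": 0, "z": -1, "grip": 6.5},
  {"rx": 0, "ry": 0, "rz": 0, "x": 0, "y": 0, "z": 0, "grip": 6.5},
  {"rx": 0, "ry": 0, "rz": 0, "x": 0, "y": 0, "z": 0, "grip": 6.5},
  {"rx": 0, "ry": 0, "rz": 0, "x": 0, "y": 0, "z": 0, "grip": 6.5},
  {"rx": 0, "ry": 0, "rz": 0, "x": 0, "y": 0, "z": 0, "grip": 6.5},
  {"rx": 0, "ry": 0, "rz": 0, "x": 0, "y": 0, "z": 0, "grip": 6.5},
  {"rx": 0, "ry": 0, "rz": 0, "x": 0, "y": 0, "z": 0, "grip": 6.5},
  {"rx": 0, "ry": 0, "rz": 0, "x": 0, "y": 0, "z": 0, "grip": 6.5},
  {"rx": 0, "ry": 0, "rz": 0, "x": 0, "y": 0, "z": 0, "grip": 6.5},
])

```text
time_s: 11.43
ee_pos: [0.6246, -0.1637, 0.1981]
orientation: [[-0.98, 0.2, -0.001], [0.2, 0.98, 0.0], [0.001, 0.0, -1.0]]
contact_force: [-0.7, -0.3, -0.2]
width: 0.0654
finger_force: 0.0
```

```bash
python3 -c "
from h import *
c,p=wrist('w7');print(p[1]);zt=p[1][2]
h=cv2.cvtColor(c['frame'],cv2.COLOR_BGR2HSV)
print('expected top px',proj(c,[p[1][0],p[1][1],.05],p))
print(h[140:290:8,320].tolist())
d=blob(cv2.inRange(h[...,2],0,90),proj(c,[p[1][0],p[1][1],.05],p),14);m=cv2.moments(d);u=(m['m10']/m['m00'],m['m01']/m['m00']);print(u,cv2.contourArea(d),rel(c,u,.05,zt))
l=cv2.inRange(h,(15,40,100),(40,170,255));b=blob(l,proj(c,[p[1][0],p[1][1],.006],p),130);print([v for v in rectz(c,b,zt-.006,(np.eye(3),np.zeros(3)))])
cv2.imwrite('pics/c7.png',c['frame'][100:330,170:470])
"
```

```text
[ 0.6246 -0.1637  0.1981]
expected top px [320.3494 191.2793]
[[23, 85, 252], [23, 83, 252], [23, 83, 252], [20, 101, 239], [16, 99, 168], [11, 19, 186], [11, 61, 113], [12, 80, 105], [19, 35, 247], [22, 91, 249], [23, 85, 252], [23, 84, 251], [16, 116, 225], [11, 142, 169], [12, 138, 166], [11, 135, 163], [11, 130, 155], [11, 129, 150], [11, 127, 148]]Traceback (most recent call last):
  File "<string>", line 7, in <module>
    d=blob(cv2.inRange(h[...,2],0,90),proj(c,[p[1][0],p[1][1],.05],p),14);m=cv2.moments(d);u=(m['m10']/m['m00'],m['m01']/m['m00']);print(u,cv2.contourArea(d),rel(c,u,.05,zt))
  File "h.py", line 31, in blob
    cs,_=cv2.findContours(mask&m,cv2.RETR_EXTERNAL,cv2.CHAIN_APPROX_NONE);return max(cs,key=cv2.contourArea)
                                                                                 ~~~^^^^^^^^^^^^^^^^^^^^^^^^
ValueError: max() iterable argument is empty
```

```bash
python3 -c "
from h import *
c=dict(np.load('w7.npz'));zt=.198;h=cv2.cvtColor(c['frame'],cv2.COLOR_BGR2HSV)
d=blob(cv2.inRange(h[...,2],0,140),(320,191),9);m=cv2.moments(d);u=(m['m10']/m['m00'],m['m01']/m['m00']);print(u,cv2.contourArea(d),rel(c,u,.05,zt))
l=cv2.inRange(h,(13,40,120),(40,170,255))
cs,_=cv2.findContours(l,cv2.RETR_EXTERNAL,cv2.CHAIN_APPROX_NONE)
for b in cs:
  if cv2.contourArea(b)>2500: print(cv2.boundingRect(b),rectz(c,b,zt-.006,(np.eye(3),np.zeros(3))))
"
```

```text
(320.28306878306876, 192.24603174603175) 63.0 [-0.1094 -0.0089]
(282, 127, 78, 111) (array([-0.0018,  0.0003], dtype=float32), [125.40894317626953, 84.51628112792969], 179.9463348388672)
(531, 83, 59, 105) (array([0.0703, 0.3289], dtype=float32), [126.89171600341797, 90.56875610351562], 12.91264820098877)
(126, 21, 85, 121) (array([ 0.1235, -0.1809], dtype=float32), [126.92015838623047, 84.44170379638672], 162.50184631347656)
```

View pics/w7.png

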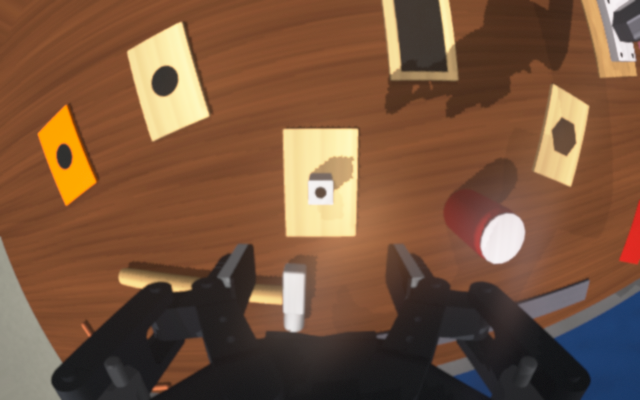

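Block stands centred and square on its board: hole (320,192), board rectangle centred within 1 mm. Back to the stack.

>>> apply_moves([
  {"rx": 0, "ry": 0, "rz": 0, "x": 1.865, "y": 3.32, "z": 0, "grip": 6.5},
  {"rx": 0, "ry": 0, "rz": 0, "x": 1.865, "y": 3.32, "z": 0, "grip": 6.5},
  {"rx": 0, "ry": 0, "rz": 0, "x": 1.865, "y": 3.32, "z": 0, "grip": 6.5},
  {"rx": 0, "ry": 0, "rz": 0, "x": 1.865, "y": 3.32, "z": 0, "grip": 6.5},
  {"rx": 0, "ry": 0, "rz": 0, "x": 1.865, "y": 3.32, "z": 0, "grip": 6.5},
  {"rx": 0, "ry": 0, "rz": 0, "x": 1.865, "y": 3.32, "z": 0, "grip": 6.5},
  {"rx": 0, "ry": 0, "rz": 0, "x": 1.865, "y": 3.32, "z": 0, "grip": 6.5},
  {"rx": 0, "ry": 0, "rz": 0, "x": 1.865, "y": 3.32, "z": 0, "grip": 6.5},
  {"rx": 0, "ry": 0, "rz": 0, "x": 1.865, "y": 3.32, "z": 0, "grip": 6.5},
  {"rx": 0, "ry": 0, "rz": 0, "x": 1.865, "y": 3.32, "z": 0, "grip": 6.5},
])

```text
time_s: 12.32
ee_pos: [0.5077, 0.2004, 0.1992]
orientation: [[-0.98, 0.2, 0.001], [0.2, 0.98, 0.0], [-0.001, 0.0, -1.0]]
contact_force: [1.0, -0.5, 0.0]
width: 0.0651
finger_force: 0.0
```

>>> apply_moves([
  {"rx": 0, "ry": 0, "rz": 0, "x": 1.865, "y": 3.32, "z": 0, "grip": 6.5},
  {"rx": 0, "ry": 0, "rz": 0, "x": 1.865, "y": 3.32, "z": 0, "grip": 6.5},
  {"rx": 0, "ry": 0, "rz": 0, "x": 1.865, "y": 3.32, "z": 0, "grip": 6.5},
  {"rx": 0, "ry": 0, "rz": 0, "x": 1.865, "y": 3.32, "z": 0, "grip": 6.5},
  {"rx": 0, "ry": 0, "rz": 0, "x": 0, "y": 0, "z": 0, "grip": 6.5},
  {"rx": 0, "ry": 0, "rz": 0, "x": 0, "y": 0, "z": 0, "grip": 6.5},
  {"rx": 0, "ry": 0, "rz": 0, "x": 0, "y": 0, "z": 0, "grip": 6.5},
  {"rx": 0, "ry": 0, "rz": 0, "x": 0, "y": 0, "z": 0, "grip": 6.5},
  {"rx": 0, "ry": 0, "rz": 0, "x": 0, "y": 0, "z": 0, "grip": 6.5},
  {"rx": 0, "ry": 0, "rz": 0, "x": 0, "y": 0, "z": 0, "grip": 6.5},
])

```text
time_s: 13.15
ee_pos: [0.4624, 0.3426, 0.1988]
orientation: [[-0.979, 0.202, 0.0], [0.202, 0.979, -0.0], [-0.0, -0.0, -1.0]]
contact_force: [-0.1, 0.0, 0.6]
width: 0.0651
finger_force: 0.0
```

```bash
cat >> h.py <<'E'
I0=(np.eye(3),np.zeros(3))
def pick(c,mask,amin,z):
    """contours of a mask: bbox, area, enclosing circle & rect in the tool frame (cm) on a plane z below TCP"""
    cs,_=cv2.findContours(mask,cv2.RETR_EXTERNAL,cv2.CHAIN_APPROX_NONE)
    for b in cs:
        if cv2.contourArea(b)>amin:
            P=np.array([onz(c,u,z,I0)[:2] for u in b.reshape(-1,2)],np.float32)*100
            (e,r),rc=cv2.minEnclosingCircle(P),rectz(c,b,z,I0)
            print(cv2.boundingRect(b),cv2.contourArea(b),"circ",np.round(e,2),round(r,2),"rect",rc[0]*100,np.round(rc[1],1),round(rc[2],1))
E
python3 -c "
from h import *
c,p=wrist('w8');print(p[1]);zt=.198;h=cv2.cvtColor(c['frame'],cv2.COLOR_BGR2HSV)
print('exp',proj(c,[.461,.345,.091],p))
br=cv2.inRange(h,(18,110,60),(35,255,255))
pick(c,br,300,zt-.091)
f=c['frame'][80:280,200:440];cv2.imwrite('pics/c8.png',cv2.resize(f,None,fx=3,fy=3,interpolation=2))
"
```

```text
[0.4624 0.3426 0.1988]
exp [322.9365 199.585 ]
(439, 339, 39, 42) 545.5 circ [-19.71  16.73] 5.01 rect [-19.5263  16.937 ] [100.1  18.7] 138.9
(298, 175, 44, 43) 1424.0 circ [ 0.54 -0.15] 1.9 rect [ 0.4893 -0.0742] [36.  35.8] 1.0
(246, 107, 109, 147) 4728.0 circ [ 1.6  -0.59] 6.86 rect [ 1.5708 -0.5771] [109.   87.4] 165.7
```

View pics/c8.png

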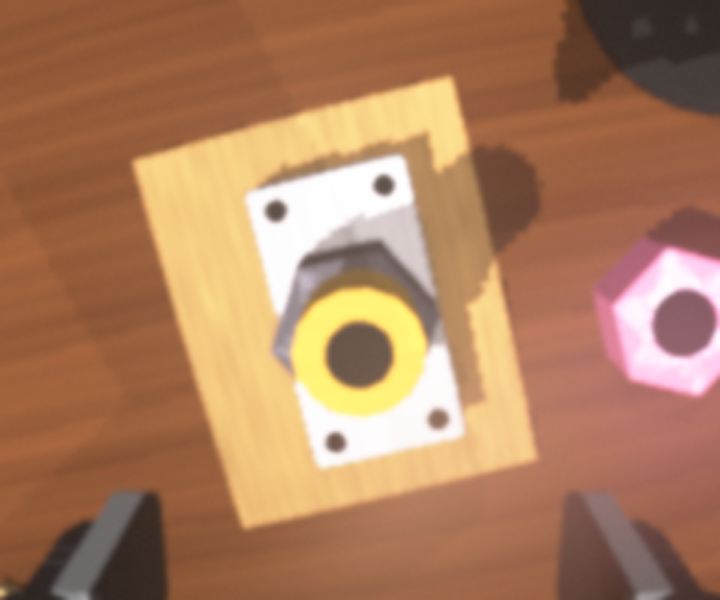

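Crop shows the bush top centred at (358,353) with the nut below it, plate and cardboard; pads clear on both sides.

>>> apply_moves([
  {"rx": 0, "ry": 0, "rz": 0, "x": 0.47, "y": -0.1, "z": 1.5, "grip": 6.5},
  {"rx": 0, "ry": 0, "rz": 0, "x": 0, "y": 0, "z": 3, "grip": 6.5},
  {"rx": 0, "ry": 0, "rz": 0, "x": 0, "y": 0, "z": 3, "grip": 6.5},
  {"rx": 0, "ry": 0, "rz": 0, "x": 0, "y": 0, "z": 3, "grip": 6.5},
  {"rx": 0, "ry": 0, "rz": 0, "x": 0, "y": 0, "z": 2, "grip": 6.5},
  {"rx": 0, "ry": 0, "rz": 0, "x": 0, "y": 0, "z": 0.8, "grip": 6.5},
  {"rx": 0, "ry": 0, "rz": 0, "x": 0, "y": 0, "z": 0.3, "grip": 6.5},
  {"rx": 0, "ry": 0, "rz": 0, "x": 0, "y": 0, "z": 0, "grip": 6},
  {"rx": 0, "ry": 0, "rz": 0, "x": 0, "y": 0, "z": 0, "grip": 5},
  {"rx": 0, "ry": 0, "rz": 0, "x": 0, "y": 0, "z": 0, "grip": 4.5},
], squeeze=60)

```text
time_s: 14.03
ee_pos: [0.4587, 0.3445, 0.0649]
orientation: [[-0.98, 0.2, 0.003], [0.2, 0.98, 0.002], [-0.003, 0.003, -1.0]]
contact_force: [-0.3, -0.4, 0.2]
width: 0.0448
finger_force: 0.0
```

>>> apply_moves([
  {"rx": 0, "ry": 0, "rz": 0, "x": 0, "y": 0, "z": 0, "grip": 4},
  {"rx": 0, "ry": 0, "rz": 0, "x": 0, "y": 0, "z": 0, "grip": 3.6},
  {"rx": 0, "ry": 0, "rz": 0, "x": 0, "y": 0, "z": 0, "grip": 3},
  {"rx": 0, "ry": 0, "rz": 0, "x": 0, "y": 0, "z": 0, "grip": 3},
  {"rx": 0, "ry": 0, "rz": 0, "x": 0, "y": 0, "z": 0, "grip": 3},
  {"rx": 0, "ry": 0, "rz": 0, "x": 0, "y": 0, "z": 0, "grip": 3},
  {"rx": 0, "ry": 0, "rz": 0, "x": 0, "y": 0, "z": 0, "grip": 3},
  {"rx": 0, "ry": 0, "rz": 0, "x": 0, "y": 0, "z": 0, "grip": 3},
  {"rx": 0, "ry": 0, "rz": 0, "x": 0, "y": 0, "z": 0, "grip": 3},
  {"rx": 0, "ry": 0, "rz": 0, "x": 0, "y": 0, "z": 0, "grip": 3},
])

```text
time_s: 14.87
ee_pos: [0.4584, 0.3441, 0.065]
orientation: [[-0.98, 0.199, 0.003], [0.199, 0.98, 0.001], [-0.003, 0.001, -1.0]]
contact_force: [-0.5, -2.4, 6.4]
width: 0.0363
finger_force: 59.3
```

>>> apply_moves([
  {"rx": 0, "ry": 0, "rz": 0, "x": 0, "y": 0, "z": -0.5, "grip": 3},
  {"rx": 0, "ry": 0, "rz": 0, "x": 0, "y": 0, "z": -1, "grip": 3},
  {"rx": 0, "ry": 0, "rz": 0, "x": 0, "y": 0, "z": -2, "grip": 3},
  {"rx": 0, "ry": 0, "rz": 0, "x": 0, "y": 0, "z": -3, "grip": 3},
  {"rx": 0, "ry": 0, "rz": 0, "x": 0, "y": 0, "z": -3, "grip": 3},
  {"rx": 0, "ry": 0, "rz": 0, "x": 0, "y": 0, "z": -3, "grip": 3},
  {"rx": 0, "ry": 0, "rz": 0, "x": 0, "y": 0, "z": -1.5, "grip": 3},
  {"rx": 0, "ry": 0, "rz": 0, "x": 0, "y": 0, "z": 0, "grip": 3},
  {"rx": 0, "ry": 0, "rz": 0, "x": 0, "y": 0, "z": 0, "grip": 3},
  {"rx": 0, "ry": 0, "rz": 0, "x": 0, "y": 0, "z": 0, "grip": 3},
])

```text
time_s: 15.7
ee_pos: [0.4558, 0.3432, 0.2012]
orientation: [[-0.98, 0.2, -0.003], [0.2, 0.98, -0.001], [0.002, -0.002, -1.0]]
contact_force: [0.2, -0.7, -2.2]
width: 0.0366
finger_force: 60.2
```

```bash
python3 -c "
from h import *
# board_bush world from two earlier wrist views
for w,r in(('w4',(15.02,-18.2)),):
  d=dict(np.load(w+'.npz'));print(d['pt']+d['Rt']@np.array([r[0]/100,r[1]/100,.2]))
d=dict(np.load('w7.npz'));board(d,(165,81),.192);print(d['pt'])
togo([.467,-.317,.2])
s=robot.state();print(s['joints'])
"
```

```text
[ 0.4674 -0.3161  0.0183]
board cm [ 12.354  -18.0894] [125.2  82.8] yaw 162.49 | shape px [164.3  80.5] cm [ 12.3441 -18.0685] ([34.55674362182617, 34.168434143066406], 31.06671714782715)
[ 0.6246 -0.1637  0.1981]
pos [0.4558 0.3432 0.2012] shift cm [-14.2779 -64.4623   0.2032] yawY 78.48 tilt [-0.0026 -0.0013] [ 29.9221   7.5395 101.423    0.0086  71.2051 -48.563 ]
```

>>> apply_moves([
  {"rx": 0, "ry": 0, "rz": 0, "x": -0.8, "y": -2.5, "z": 0, "grip": 3},
  {"rx": 0, "ry": 0, "rz": 0, "x": -1.1, "y": -3.8, "z": 0, "grip": 3},
  {"rx": 0, "ry": 0, "rz": 0, "x": -1.1, "y": -3.8, "z": 0, "grip": 3},
  {"rx": 0, "ry": 0, "rz": 0, "x": -1.1, "y": -3.8, "z": 0, "grip": 3},
  {"rx": 0, "ry": 0, "rz": 0, "x": -1.1, "y": -3.8, "z": 0, "grip": 3},
  {"rx": 0, "ry": 0, "rz": 0, "x": -1.1, "y": -3.8, "z": 0, "grip": 3},
  {"rx": 0, "ry": 0, "rz": 0, "x": -1.1, "y": -3.8, "z": 0, "grip": 3},
  {"rx": 0, "ry": 0, "rz": 0, "x": -1.1, "y": -3.8, "z": 0, "grip": 3},
  {"rx": 0, "ry": 0, "rz": 0, "x": -1.1, "y": -3.8, "z": 0, "grip": 3},
  {"rx": 0, "ry": 0, "rz": 0, "x": -1.1, "y": -3.8, "z": 0, "grip": 3},
])

```text
time_s: 16.53
ee_pos: [0.4865, -0.0387, 0.2001]
orientation: [[-0.98, 0.2, -0.005], [0.2, 0.98, 0.001], [0.005, 0.0, -1.0]]
contact_force: [1.3, -0.1, -1.2]
width: 0.0363
finger_force: 60.5
```

>>> apply_moves([
  {"rx": 0, "ry": 0, "rz": 0, "x": -1.1, "y": -3.8, "z": 0, "grip": 3},
  {"rx": 0, "ry": 0, "rz": 0, "x": -1.1, "y": -3.8, "z": 0, "grip": 3},
  {"rx": 0, "ry": 0, "rz": 0, "x": -1.1, "y": -3.8, "z": 0, "grip": 3},
  {"rx": 0, "ry": 0, "rz": 0, "x": -1.1, "y": -3.8, "z": 0, "grip": 3},
  {"rx": 0, "ry": 0, "rz": 0, "x": -1.1, "y": -3.8, "z": 0, "grip": 3},
  {"rx": 0, "ry": 0, "rz": 0, "x": -1.1, "y": -3.8, "z": 0, "grip": 3},
  {"rx": 0, "ry": 0, "rz": 0, "x": -0.3, "y": -1.1, "z": 0, "grip": 3},
  {"rx": 0, "ry": 0, "rz": 0, "x": 0, "y": 0, "z": 2, "grip": 3},
  {"rx": 0, "ry": 0, "rz": 0, "x": 0, "y": 0, "z": 2, "grip": 3},
  {"rx": 0, "ry": 0, "rz": 0, "x": 0, "y": 0, "z": 2, "grip": 3},
])

```text
time_s: 17.37
ee_pos: [0.5071, -0.2845, 0.1398]
orientation: [[-0.98, 0.201, -0.003], [0.201, 0.98, 0.003], [0.003, 0.002, -1.0]]
contact_force: [-0.1, 0.3, -2.7]
width: 0.0361
finger_force: 60.6
```

>>> apply_moves([
  {"rx": 0, "ry": 0, "rz": 0, "x": 0, "y": 0, "z": 1.5, "grip": 3},
  {"rx": 0, "ry": 0, "rz": 0, "x": 0, "y": 0, "z": 0.5, "grip": 3},
  {"rx": 0, "ry": 0, "rz": 0, "x": 0, "y": 0, "z": 0, "grip": 3},
  {"rx": 0, "ry": 0, "rz": 0, "x": 0, "y": 0, "z": 0, "grip": 3},
  {"rx": 0, "ry": 0, "rz": 0, "x": 0, "y": 0, "z": 0, "grip": 3},
  {"rx": 0, "ry": 0, "rz": 0, "x": 0, "y": 0, "z": 0, "grip": 3},
  {"rx": 0, "ry": 0, "rz": 0, "x": 0, "y": 0, "z": 0, "grip": 3},
  {"rx": 0, "ry": 0, "rz": 0, "x": 0, "y": 0, "z": 0, "grip": 3},
  {"rx": 0, "ry": 0, "rz": 0, "x": 0, "y": 0, "z": 0, "grip": 3},
  {"rx": 0, "ry": 0, "rz": 0, "x": 0, "y": 0, "z": 0, "grip": 3},
])

```text
time_s: 18.2
ee_pos: [0.5086, -0.2853, 0.1232]
orientation: [[-0.98, 0.2, 0.001], [0.2, 0.98, -0.0], [-0.001, -0.0, -1.0]]
contact_force: [0.1, 0.6, -1.2]
width: 0.0363
finger_force: 60.6
```

```bash
python3 -c "
from h import *
c,p=wrist('w9');zt=p[1][2];togo([.4675,-.316,.05]);u=proj(c,[.4675,-.316,.006],p);print(u)
board(c,u,zt-.006,110)
h=cv2.cvtColor(c['frame'],cv2.COLOR_BGR2HSV)
br=cv2.inRange(h,(18,150,60),(35,255,255))
pick(c,br,300,-.028)   # bush top is 0.091-0.063=28 mm above TCP
q=proj(c,p[1]+[0,0,.028],p);print(q);
d=blob(cv2.inRange(h[...,2],0,75),q,14);m=cv2.moments(d);v=(m['m10']/m['m00'],m['m01']/m['m00']);print(v,cv2.contourArea(d),rel(c,v,.028,0))
"
```

```text
pos [ 0.5085 -0.2853  0.1231] shift cm [ 3.4101 -3.8286  7.3069] yawY 78.48 tilt [ 0.0003 -0.0002] [275.321  159.9984]
board cm [ 3.401  -3.8389] [125.   81.9] yaw 162.38 | shape px [274.9 159.7] cm [ 3.4505 -3.8579] ([34.550201416015625, 34.392486572265625], 91.16258239746094)
(278, 220, 86, 99) 5336.5 circ [ 0.52 -0.03] 2.34 rect [ 0.2571 -0.2295] [42.5 36.4] 137.4
(72, 175, 95, 120) 5359.5 circ [ 1.79 -9.69] 3.1 rect [ 1.78   -9.6961] [53.1 34.5] 156.0
[320.5791 283.9372]Traceback (most recent call last):
  File "<string>", line 9, in <module>
    d=blob(cv2.inRange(h[...,2],0,75),q,14);m=cv2.moments(d);v=(m['m10']/m['m00'],m['m01']/m['m00']);print(v,cv2.contourArea(d),rel(c,v,.028,0))
  File "h.py", line 31, in blob
    cs,_=cv2.findContours(mask&m,cv2.RETR_EXTERNAL,cv2.CHAIN_APPROX_NONE);return max(cs,key=cv2.contourArea)
                                                                                 ~~~^^^^^^^^^^^^^^^^^^^^^^^^
ValueError: max() iterable argument is empty
```

```bash
python3 -c "
from h import *
c=dict(np.load('w9.npz'));h=cv2.cvtColor(c['frame'],cv2.COLOR_BGR2HSV)
print([(r,*map(int,h[r,320])) for r in range(222,325,4)])
dk=cv2.inRange(h,(0,0,0),(180,140,150));d=blob(dk,(320,284),24);print(cv2.boundingRect(d),cv2.contourArea(d));pick(c,cv2.drawContours(np.zeros_like(dk),[d],-1,255,-1),20,-.026)
"
```

```text
[(222, 17, 154, 146), (226, 17, 153, 145), (230, 17, 152, 146), (234, 17, 155, 148), (238, 17, 156, 149), (242, 17, 156, 150), (246, 18, 162, 198), (250, 18, 163, 199), (254, 18, 164, 197), (258, 18, 165, 199), (262, 18, 164, 184), (266, 15, 148, 124), (270, 15, 150, 122), (274, 15, 152, 121), (278, 15, 152, 121), (282, 15, 142, 122), (286, 14, 139, 121), (290, 14, 140, 118), (294, 14, 136, 116), (298, 14, 138, 113), (302, 16, 149, 139), (306, 24, 161, 250), (310, 23, 165, 248), (314, 23, 163, 247), (318, 17, 171, 207), (322, 12, 166, 144)]
(301, 282, 41, 20) 463.0
(301, 282, 41, 20) 463.0 circ [-0.31  0.03] 0.89 rect [-0.5116  0.0149] [17.3  9.8] 90.0
```

```bash
python3 -c "
from h import *
c=dict(np.load('w9.npz'))
for r in(244,318.5,264,302.5):print(r,rel(c,(320.5,r),.026,0))
h=cv2.cvtColor(c['frame'],cv2.COLOR_BGR2HSV)
for r in(252,275,290,310):
  b=np.where(cv2.inRange(h[r:r+1],(13,130,100),(35,255,255))[0,240:400])[0]+240;print(r,b.min(),b.max())
"
```

```text
244 [ 1.7583 -0.004 ]
318.5 [-1.9795 -0.0039]
264 [ 0.8491 -0.004 ]
302.5 [-1.0833 -0.0039]
252 284 388
275 278 396
290 279 382
310 278 364
```

>>> apply_moves([
  {"rx": 0, "ry": 0, "rz": 0, "x": 1.78, "y": -1.93, "z": 0, "grip": 3},
  {"rx": 0, "ry": 0, "rz": 0, "x": 1.78, "y": -1.93, "z": 1, "grip": 3},
  {"rx": 0, "ry": 0, "rz": 0, "x": 0, "y": 0, "z": 2, "grip": 3},
  {"rx": 0, "ry": 0, "rz": 0, "x": 0, "y": 0, "z": 2, "grip": 3},
  {"rx": 0, "ry": 0, "rz": 0, "x": 0, "y": 0, "z": 2, "grip": 3},
  {"rx": 0, "ry": 0, "rz": 0, "x": 0, "y": 0, "z": 1, "grip": 3},
  {"rx": 0, "ry": 0, "rz": 0, "x": 0, "y": 0, "z": 0, "grip": 3},
  {"rx": 0, "ry": 0, "rz": 0, "x": 0, "y": 0, "z": 0, "grip": 3},
  {"rx": 0, "ry": 0, "rz": 0, "x": 0, "y": 0, "z": 0, "grip": 3},
  {"rx": 0, "ry": 0, "rz": 0, "x": 0, "y": 0, "z": 0, "grip": 3},
])

```text
time_s: 19.08
ee_pos: [0.4672, -0.3169, 0.0445]
orientation: [[-0.98, 0.199, 0.002], [0.199, 0.98, -0.002], [-0.003, -0.002, -1.0]]
contact_force: [0.1, -0.9, -1.9]
width: 0.0362
finger_force: 60.7
```

```bash
python3 -c "
from h import *
c,p=wrist('w10');togo([.4664,-.3158,.016]);h=cv2.cvtColor(c['frame'],cv2.COLOR_BGR2HSV)
l=cv2.inRange(h,(13,40,110),(30,130,255));pick(c,l,1500,p[1][2]-.006)
"
```

```text
pos [ 0.4671 -0.3168  0.0445] shift cm [0.0961 0.0887 2.846 ] yawY 78.49 tilt [ 0.0024 -0.0021] (494, 290, 74, 52) 1982.5 circ [-9.13 17.99] 5.2 rect [-7.3816 19.1077] [103.9  48. ] 122.5
(228, 115, 171, 168) 13752.0 circ [ 0.84 -0.19] 6.59 rect [ 0.7213 -0.1636] [108.8  81.4] 162.6
(603, 93, 37, 140) 2025.5 circ [ 5.36 28.23] 7.0 rect [ 5.4001 28.0795] [124.5  72.1] 175.2
```

>>> apply_moves([
  {"rx": 0, "ry": 0, "rz": 0, "x": 0.1, "y": 0.09, "z": 0.5, "grip": 3},
  {"rx": 0, "ry": 0, "rz": 0, "x": 0, "y": 0, "z": 1, "grip": 3},
  {"rx": 0, "ry": 0, "rz": 0, "x": 0, "y": 0, "z": 0.8, "grip": 3},
  {"rx": 0, "ry": 0, "rz": 0, "x": 0, "y": 0, "z": 0.3, "grip": 3},
  {"rx": 0, "ry": 0, "rz": 0, "x": 0, "y": 0, "z": 0.1, "grip": 3},
  {"rx": 0, "ry": 0, "rz": 0, "x": 0, "y": 0, "z": 0.05, "grip": 3},
  {"rx": 0, "ry": 0, "rz": 0, "x": 0, "y": 0, "z": 0, "grip": 3},
  {"rx": 0, "ry": 0, "rz": 0, "x": 0, "y": 0, "z": 0, "grip": 3},
  {"rx": 0, "ry": 0, "rz": 0, "x": 0, "y": 0, "z": 0, "grip": 3},
  {"rx": 0, "ry": 0, "rz": 0, "x": 0, "y": 0, "z": 0, "grip": 3},
])

```text
time_s: 19.97
ee_pos: [0.4641, -0.314, 0.016]
orientation: [[-0.98, 0.2, -0.003], [0.199, 0.98, 0.003], [0.004, 0.002, -1.0]]
contact_force: [-5.2, 3.9, 9.3]
width: 0.0363
finger_force: 62.1
```

>>> apply_moves([
  {"rx": 0, "ry": 0, "rz": 0, "x": 0, "y": 0, "z": 0.05, "grip": 3},
  {"rx": 0, "ry": 0, "rz": 0, "x": 0, "y": 0, "z": 0, "grip": 3},
  {"rx": 0, "ry": 0, "rz": 0, "x": 0, "y": 0, "z": 0, "grip": 3},
  {"rx": 0, "ry": 0, "rz": 0, "x": 0, "y": 0, "z": 0, "grip": 3},
  {"rx": 0, "ry": 0, "rz": 0, "x": 0, "y": 0, "z": 0, "grip": 3},
  {"rx": 0, "ry": 0, "rz": 0, "x": 0, "y": 0, "z": 0, "grip": 3},
  {"rx": 0, "ry": 0, "rz": 0, "x": 0, "y": 0, "z": 0, "grip": 3},
  {"rx": 0, "ry": 0, "rz": 0, "x": 0, "y": 0, "z": 0, "grip": 3},
  {"rx": 0, "ry": 0, "rz": 0, "x": 0, "y": 0, "z": 0, "grip": 3},
  {"rx": 0, "ry": 0, "rz": 0, "x": 0, "y": 0, "z": 0, "grip": 3},
])

```text
time_s: 20.8
ee_pos: [0.4641, -0.314, 0.016]
orientation: [[-0.98, 0.199, -0.003], [0.199, 0.98, 0.003], [0.004, 0.002, -1.0]]
contact_force: [-4.5, 4.0, 13.2]
width: 0.0365
finger_force: 62.1
```

>>> apply_moves([
  {"rx": 0, "ry": 0, "rz": 0, "x": 0, "y": 0, "z": -0.5, "grip": 3},
  {"rx": 0, "ry": 0, "rz": 0, "x": 0, "y": 0, "z": 0, "grip": 3},
  {"rx": 0, "ry": 0, "rz": 0, "x": 0, "y": 0, "z": 0, "grip": 3},
  {"rx": 0, "ry": 0, "rz": 0, "x": 0, "y": 0, "z": 0, "grip": 3},
  {"rx": 0, "ry": 0, "rz": 0, "x": 0, "y": 0, "z": 0, "grip": 3},
  {"rx": 0, "ry": 0, "rz": 0, "x": 0, "y": 0, "z": 0, "grip": 3},
  {"rx": 0, "ry": 0, "rz": 0, "x": 0, "y": 0, "z": 0, "grip": 3},
  {"rx": 0, "ry": 0, "rz": 0, "x": 0, "y": 0, "z": 0, "grip": 3},
  {"rx": 0, "ry": 0, "rz": 0, "x": 0, "y": 0, "z": 0, "grip": 3},
  {"rx": 0, "ry": 0, "rz": 0, "x": 0, "y": 0, "z": 0, "grip": 3},
])

```text
time_s: 21.63
ee_pos: [0.4651, -0.3149, 0.0198]
orientation: [[-0.98, 0.2, 0.0], [0.2, 0.98, -0.0], [-0.0, -0.0, -1.0]]
contact_force: [-0.3, 0.0, -1.6]
width: 0.0359
finger_force: 60.9
```

>>> apply_moves([
  {"rx": 0, "ry": 0, "rz": 0, "x": 0, "y": 0, "z": 0, "grip": 3},
  {"rx": 0, "ry": 0, "rz": 0, "x": 0, "y": 0, "z": 0, "grip": 3},
  {"rx": 0, "ry": 0, "rz": 0, "x": 0, "y": 0, "z": 0, "grip": 3},
  {"rx": 0, "ry": 0, "rz": 0, "x": 0, "y": 0, "z": 0, "grip": 3},
  {"rx": 0, "ry": 0, "rz": 0, "x": 0, "y": 0, "z": 0, "grip": 3},
  {"rx": 0, "ry": 0, "rz": 0, "x": 0, "y": 0, "z": 0, "grip": 3},
  {"rx": 0, "ry": 0, "rz": 0, "x": 0, "y": 0, "z": 0, "grip": 3},
  {"rx": 0, "ry": 0, "rz": 0, "x": 0, "y": 0, "z": 0, "grip": 3},
  {"rx": 0, "ry": 0, "rz": 0, "x": 0, "y": 0, "z": 0, "grip": 3},
  {"rx": 0, "ry": 0, "rz": 0, "x": 0, "y": 0, "z": 0, "grip": 3},
])

```text
time_s: 22.47
ee_pos: [0.4651, -0.3148, 0.0198]
orientation: [[-0.98, 0.2, -0.0], [0.2, 0.98, 0.0], [0.0, 0.0, -1.0]]
contact_force: [-0.2, -0.4, -2.3]
width: 0.0362
finger_force: 60.9
```

```bash
python3 -c "
from h import *
c,p=wrist('w11');togo([.4664,-.3158,.016]);h=cv2.cvtColor(c['frame'],cv2.COLOR_BGR2HSV)
l=cv2.inRange(h,(13,40,110),(30,130,255));pick(c,l,5000,p[1][2]-.006)
print([(r,*map(int,h[r,320])) for r in range(170,262,4)])
"
```

```text
pos [ 0.4651 -0.3148  0.0198] shift cm [-0.1482 -0.0668  0.3832] yawY 78.48 tilt [ 0. -0.] (212, 119, 188, 164) 15787.5 circ [ 1.3  -0.58] 6.0 rect [ 1.2731 -0.5812] [91.9 81.4] 162.5
[(170, 18, 112, 207), (174, 17, 113, 206), (178, 18, 112, 205), (182, 18, 111, 205), (186, 18, 112, 205), (190, 17, 112, 205), (194, 18, 111, 204), (198, 18, 110, 202), (202, 17, 110, 201), (206, 18, 111, 200), (210, 17, 111, 200), (214, 17, 112, 200), (218, 18, 130, 151), (222, 18, 152, 149), (226, 18, 152, 149), (230, 18, 153, 150), (234, 18, 153, 152), (238, 18, 152, 154), (242, 18, 153, 158), (246, 18, 162, 212), (250, 18, 163, 213), (254, 18, 162, 213), (258, 18, 163, 216)]
```

>>> apply_moves([
  {"rx": 0, "ry": 0, "rz": 0, "x": -0.15, "y": -0.07, "z": 0, "grip": 3},
  {"rx": 0, "ry": 0, "rz": 0, "x": 0, "y": 0, "z": 0, "grip": 3},
  {"rx": 0, "ry": 0, "rz": 0, "x": 0, "y": 0, "z": 0.1, "grip": 3},
  {"rx": 0, "ry": 0, "rz": 0, "x": 0, "y": 0, "z": 0.1, "grip": 3},
  {"rx": 0, "ry": 0, "rz": 0, "x": 0, "y": 0, "z": 0.05, "grip": 3},
  {"rx": 0, "ry": 0, "rz": 0, "x": 0, "y": 0, "z": 0.05, "grip": 3},
  {"rx": 0, "ry": 0, "rz": 0, "x": 0, "y": 0, "z": 0.05, "grip": 3},
  {"rx": 0, "ry": 0, "rz": 0, "x": 0, "y": 0, "z": 0.03, "grip": 3},
  {"rx": 0, "ry": 0, "rz": 0, "x": 0, "y": 0, "z": 0, "grip": 3},
  {"rx": 0, "ry": 0, "rz": 0, "x": 0, "y": 0, "z": 0, "grip": 3},
])

```text
time_s: 23.35
ee_pos: [0.4664, -0.3158, 0.0161]
orientation: [[-0.98, 0.2, -0.0], [0.2, 0.98, 0.0], [0.0, 0.0, -1.0]]
contact_force: [-0.1, -0.3, -0.7]
width: 0.0365
finger_force: 60.9
```

>>> apply_moves([
  {"rx": 0, "ry": 0, "rz": 0, "x": 0, "y": 0, "z": 0, "grip": 3},
  {"rx": 0, "ry": 0, "rz": 0, "x": 0, "y": 0, "z": 0, "grip": 3},
  {"rx": 0, "ry": 0, "rz": 0, "x": 0, "y": 0, "z": 0, "grip": 3},
  {"rx": 0, "ry": 0, "rz": 0, "x": 0, "y": 0, "z": 0, "grip": 3},
  {"rx": 0, "ry": 0, "rz": 0, "x": 0, "y": 0, "z": 0, "grip": 3},
  {"rx": 0, "ry": 0, "rz": 0, "x": 0, "y": 0, "z": 0, "grip": 3},
  {"rx": 0, "ry": 0, "rz": 0, "x": 0, "y": 0, "z": 0, "grip": 3},
  {"rx": 0, "ry": 0, "rz": 0, "x": 0, "y": 0, "z": 0, "grip": 3},
  {"rx": 0, "ry": 0, "rz": 0, "x": 0, "y": 0, "z": 0, "grip": 3},
  {"rx": 0, "ry": 0, "rz": 0, "x": 0, "y": 0, "z": 0, "grip": 3},
])

```text
time_s: 24.18
ee_pos: [0.4664, -0.3158, 0.016]
orientation: [[-0.98, 0.2, -0.0], [0.2, 0.98, 0.0], [0.0, 0.0, -1.0]]
contact_force: [-1.3, 1.2, 0.5]
width: 0.0363
finger_force: 60.9
```

>>> apply_moves([
  {"rx": 0, "ry": 0, "rz": 0, "x": 0, "y": 0, "z": 0.04, "grip": 3},
  {"rx": 0, "ry": 0, "rz": 0, "x": 0, "y": 0, "z": 0, "grip": 3.8},
  {"rx": 0, "ry": 0, "rz": 0, "x": 0, "y": 0, "z": 0, "grip": 4.2},
  {"rx": 0, "ry": 0, "rz": 0, "x": 0, "y": 0, "z": 0, "grip": 5},
  {"rx": 0, "ry": 0, "rz": 0, "x": 0, "y": 0, "z": 0, "grip": 6.5},
  {"rx": 0, "ry": 0, "rz": 0, "x": 0, "y": 0, "z": 0, "grip": 7},
  {"rx": 0, "ry": 0, "rz": 0, "x": 0, "y": 0, "z": -1, "grip": 7},
  {"rx": 0, "ry": 0, "rz": 0, "x": 0, "y": 0, "z": -3, "grip": 7},
  {"rx": 0, "ry": 0, "rz": 0, "x": 0, "y": 0, "z": -4, "grip": 7},
  {"rx": 0, "ry": 0, "rz": 0, "x": 0, "y": 0, "z": -4, "grip": 7},
])

```text
time_s: 25.02
ee_pos: [0.4654, -0.315, 0.1363]
orientation: [[-0.98, 0.2, -0.002], [0.2, 0.98, 0.002], [0.002, 0.001, -1.0]]
contact_force: [0.5, -1.2, -0.3]
width: 0.0701
finger_force: 0.0
```

>>> apply_moves([
  {"rx": 0, "ry": 0, "rz": 0, "x": 0, "y": 0, "z": -3, "grip": 7},
  {"rx": 0, "ry": 0, "rz": 0, "x": 0, "y": 0, "z": -2, "grip": 7},
  {"rx": 0, "ry": 0, "rz": 0, "x": 0, "y": 0, "z": 0, "grip": 7},
  {"rx": 0, "ry": 0, "rz": 0, "x": 0, "y": 0, "z": 0, "grip": 7},
  {"rx": 0, "ry": 0, "rz": 0, "x": 0, "y": 0, "z": 0, "grip": 7},
  {"rx": 0, "ry": 0, "rz": 0, "x": 0, "y": 0, "z": 0, "grip": 7},
  {"rx": 0, "ry": 0, "rz": 0, "x": 0, "y": 0, "z": 0, "grip": 7},
  {"rx": 0, "ry": 0, "rz": 0, "x": 0, "y": 0, "z": 0, "grip": 7},
  {"rx": 0, "ry": 0, "rz": 0, "x": 0, "y": 0, "z": 0, "grip": 7},
  {"rx": 0, "ry": 0, "rz": 0, "x": 0, "y": 0, "z": 0, "grip": 7},
])

```text
time_s: 25.85
ee_pos: [0.4661, -0.3156, 0.1848]
orientation: [[-0.98, 0.2, -0.001], [0.2, 0.98, 0.001], [0.001, 0.001, -1.0]]
contact_force: [-0.6, 0.0, 0.9]
width: 0.0698
finger_force: 0.0
```

```bash
python3 -c "
from h import *
c,p=wrist('w12');zt=p[1][2];togo([.461,.344,.19]);h=cv2.cvtColor(c['frame'],cv2.COLOR_BGR2HSV)
pick(c,cv2.inRange(h,(13,40,110),(35,255,255)),2000,zt-.006)
pick(c,cv2.inRange(h,(20,150,150),(35,255,255)),300,zt-.042)
"
```

```text
pos [ 0.4662 -0.3157  0.185 ] shift cm [13.688  64.5334 -0.4509] yawY 78.48 tilt [-0.0007  0.0007] (431, 213, 71, 73) 2966.0 circ [-8.23 18.9 ] 5.76 rect [-8.0936 18.0217] [99.1 90.9] 2.8
(127, 192, 85, 102) 4671.0 circ [ -7.49 -18.42] 6.96 rect [ -7.5954 -18.3293] [117.5  85.2] 156.0
(265, 117, 146, 153) 12682.5 circ [-1.85  2.04] 10.05 rect [-1.6056  2.7345] [171.8 129.7] 162.9
(522, 96, 51, 102) 4565.5 circ [ 5.32 29.06] 7.49 rect [ 5.3456 29.0109] [126.8  90.2] 175.1
(129, 195, 81, 96) 4058.5 circ [ -5.86 -16.39] 5.8 rect [ -5.9804 -16.3024] [99.3 69.2] 156.0
```

>>> apply_moves([
  {"rx": 0, "ry": 0, "rz": 0, "x": 0.8, "y": 3.8, "z": 0, "grip": 7.5},
  {"rx": 0, "ry": 0, "rz": 0, "x": 0.8, "y": 3.8, "z": 0, "grip": 7.5},
  {"rx": 0, "ry": 0, "rz": 0, "x": 0.8, "y": 3.8, "z": 0, "grip": 7.5},
  {"rx": 0, "ry": 0, "rz": 0, "x": 0.8, "y": 3.8, "z": 0, "grip": 7.5},
  {"rx": 0, "ry": 0, "rz": 0, "x": 0.8, "y": 3.8, "z": 0, "grip": 7.5},
  {"rx": 0, "ry": 0, "rz": 0, "x": 0.8, "y": 3.8, "z": 0, "grip": 7.5},
  {"rx": 0, "ry": 0, "rz": 0, "x": 0.8, "y": 3.8, "z": 0, "grip": 7.5},
  {"rx": 0, "ry": 0, "rz": 0, "x": 0.8, "y": 3.8, "z": 0, "grip": 7.5},
  {"rx": 0, "ry": 0, "rz": 0, "x": 0.8, "y": 3.8, "z": 0, "grip": 7.5},
  {"rx": 0, "ry": 0, "rz": 0, "x": 0.8, "y": 3.8, "z": 0, "grip": 7.5},
])

```text
time_s: 26.73
ee_pos: [0.4637, 0.0743, 0.1859]
orientation: [[-0.98, 0.2, 0.001], [0.2, 0.98, -0.0], [-0.001, 0.0, -1.0]]
contact_force: [0.7, 0.1, -0.2]
width: 0.0751
finger_force: 0.0
```

>>> apply_moves([
  {"rx": 0, "ry": 0, "rz": 0, "x": 0.8, "y": 3.8, "z": 0, "grip": 7.5},
  {"rx": 0, "ry": 0, "rz": 0, "x": 0.8, "y": 3.8, "z": 0, "grip": 7.5},
  {"rx": 0, "ry": 0, "rz": 0, "x": 0.8, "y": 3.8, "z": 0, "grip": 7.5},
  {"rx": 0, "ry": 0, "rz": 0, "x": 0.8, "y": 3.8, "z": 0, "grip": 7.5},
  {"rx": 0, "ry": 0, "rz": 0, "x": 0.8, "y": 3.8, "z": 0, "grip": 7.5},
  {"rx": 0, "ry": 0, "rz": 0, "x": 0.8, "y": 3.8, "z": 0, "grip": 7.5},
  {"rx": 0, "ry": 0, "rz": 0, "x": 0.8, "y": 3.8, "z": 0, "grip": 7.5},
  {"rx": 0, "ry": 0, "rz": 0, "x": 0, "y": 0, "z": 0, "grip": 7.5},
  {"rx": 0, "ry": 0, "rz": 0, "x": 0, "y": 0, "z": 0, "grip": 7.5},
  {"rx": 0, "ry": 0, "rz": 0, "x": 0, "y": 0, "z": 0, "grip": 7.5},
])

```text
time_s: 27.57
ee_pos: [0.4619, 0.344, 0.1852]
orientation: [[-0.98, 0.199, -0.001], [0.199, 0.98, -0.001], [0.0, -0.001, -1.0]]
contact_force: [0.6, -0.2, -0.2]
width: 0.0751
finger_force: 0.0
```

```bash
python3 -c "
from h import *
for i in range(4): c,p=wrist('w13')
zt=p[1][2];togo([.461,.344,.19]);h=cv2.cvtColor(c['frame'],cv2.COLOR_BGR2HSV)
u=proj(c,[.461,.344,.055],p);print(u,'rows',[(r,*map(int,h[r,int(u[0])])) for r in range(int(u[1])-40,int(u[1])+40,5)])
d=dict(np.load('w12.npz'));h=cv2.cvtColor(d['frame'],cv2.COLOR_BGR2HSV);u=proj(d,d['pt']*[1,1,0]+[0,0,.042],(d['Rt'],d['pt']));print(u,[(r,*map(int,h[r,320])) for r in range(int(u[1])-40,int(u[1])+40,5)])
f=c['frame'][60:280,200:440];cv2.imwrite('pics/c13.png',cv2.resize(f,None,fx=2.7,fy=2.7,interpolation=2))
"
```

```text
pos [0.4624 0.3429 0.1855] shift cm [ 0.1546  0.0756 -0.4453] yawY 78.37 tilt [-0.0002 -0.0004] [321.3223 193.8934] rows [(153, 175, 6, 239), (158, 0, 13, 211), (163, 2, 28, 117), (168, 159, 18, 144), (173, 147, 14, 176), (178, 147, 15, 175), (183, 9, 43, 96), (188, 9, 46, 95), (193, 10, 48, 96), (198, 10, 48, 95), (203, 9, 50, 97), (208, 174, 19, 134), (213, 170, 15, 150), (218, 166, 15, 181), (223, 0, 2, 254), (228, 0, 1, 253)]
[320.2706 192.5404] [(152, 27, 64, 254), (157, 26, 66, 254), (162, 25, 72, 254), (167, 17, 113, 197), (172, 18, 159, 152), (177, 27, 142, 255), (182, 27, 141, 255), (187, 14, 113, 113), (192, 13, 113, 115), (197, 14, 112, 116), (202, 15, 119, 126), (207, 28, 138, 255), (212, 27, 123, 255), (217, 24, 85, 252), (222, 25, 76, 254), (227, 25, 74, 254)]
```

View pics/c13.png

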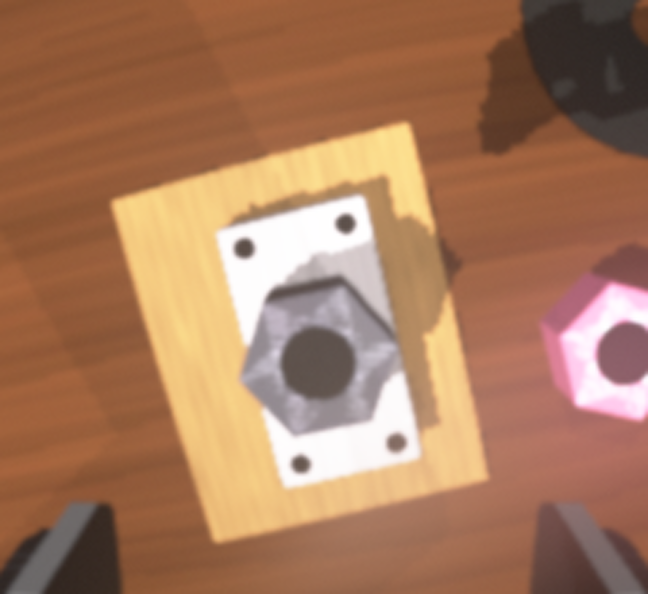

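Crop: nut top corners about (267,304), (342,288), (400,358), (371,424), (296,435), (241,377), hole (318,362); it sits alone on the plate.

```bash
python3 -c "
from h import *
c=dict(np.load('w13.npz'));zt=.1852
f=lambda q:rel(c,(np.array(q)+.5)/2.7-.5+(200,60),.055,zt)
C=np.array([f(q) for q in((267,304),(342,288),(400,358),(371,424),(296,435),(241,377))]);print(C,C.mean(0),f((318,362)))
e=np.roll(C,-1,0)-C;a=np.degrees(np.arctan2(e[:,1],e[:,0]));print(np.hypot(*e.T),a%60)
board(c,(540,90),zt-.006)
for w in('w4','w7'):
  d=dict(np.load(w+'.npz'));uv=(556,110) if w=='w4' else (563,137)
  h=cv2.cvtColor(d['frame'],cv2.COLOR_BGR2HSV);b=blob(cv2.inRange(h,(0,0,0),(180,255,130)),uv,14);m=cv2.moments(b);u=(m['m10']/m['m00'],m['m01']/m['m00']);print(u,onz(d,u,.006,(d['Rt'],d['pt'])))
"
```

```text
[[ 2.1359 -1.9464]
 [ 2.6654  0.5303]
 [ 0.3014  2.4878]
 [-2.0181  1.5444]
 [-2.4132 -1.0275]
 [-0.3549 -2.8682]] [ 0.0527 -0.2133] [ 0.1618 -0.2645]
[2.5327 3.0693 2.504  2.602  2.7612 2.6559] [17.9321 20.3734 22.134  21.2673 18.1935 20.3077]Traceback (most recent call last):
  File "<string>", line 7, in <module>
    board(c,(540,90),zt-.006)
    ~~~~~^^^^^^^^^^^^^^^^^^^^
  File "h.py", line 48, in board
    light=cv2.inRange(h,(15,20,thr),(40,150,255));b=blob(light,uv,rad)
                                                    ~~~~^^^^^^^^^^^^^^
  File "h.py", line 31, in blob
    cs,_=cv2.findContours(mask&m,cv2.RETR_EXTERNAL,cv2.CHAIN_APPROX_NONE);return max(cs,key=cv2.contourArea)
                                                                                 ~~~^^^^^^^^^^^^^^^^^^^^^^^^
ValueError: max() iterable argument is empty
```

>>> apply_moves([
  {"rx": 0, "ry": 0, "rz": 0, "x": 0.1, "y": -0.24, "z": 0, "grip": 8},
  {"rx": 0, "ry": 0, "rz": 6.7, "x": 0, "y": 0, "z": 1, "grip": 8},
  {"rx": 0, "ry": 0, "rz": 6.7, "x": 0, "y": 0, "z": 2, "grip": 8},
  {"rx": 0, "ry": 0, "rz": 6.6, "x": 0, "y": 0, "z": 3, "grip": 8},
  {"rx": 0, "ry": 0, "rz": 0, "x": 0, "y": 0, "z": 3, "grip": 8},
  {"rx": 0, "ry": 0, "rz": 0, "x": 0, "y": 0, "z": 3, "grip": 8},
  {"rx": 0, "ry": 0, "rz": 0, "x": 0, "y": 0, "z": 2, "grip": 8},
  {"rx": 0, "ry": 0, "rz": 0, "x": 0, "y": 0, "z": 1, "grip": 8},
  {"rx": 0, "ry": 0, "rz": 0, "x": 0, "y": 0, "z": 0.5, "grip": 8},
  {"rx": 0, "ry": 0, "rz": 0, "x": 0, "y": 0, "z": 0.2, "grip": 8},
], squeeze=80)

```text
time_s: 28.6
ee_pos: [0.4608, 0.3417, 0.0284]
orientation: [[-0.852, 0.523, -0.0], [0.523, 0.852, -0.0], [0.0, -0.0, -1.0]]
contact_force: [-0.1, 0.5, 1.5]
width: 0.0801
finger_force: 0.0
```

>>> apply_moves([
  {"rx": 0, "ry": 0, "rz": 0, "x": 0, "y": 0, "z": 0, "grip": 7.5},
  {"rx": 0, "ry": 0, "rz": 0, "x": 0, "y": 0, "z": 0, "grip": 6.5},
  {"rx": 0, "ry": 0, "rz": 0, "x": 0, "y": 0, "z": 0, "grip": 5.5},
  {"rx": 0, "ry": 0, "rz": 0, "x": 0, "y": 0, "z": 0, "grip": 5.2},
  {"rx": 0, "ry": 0, "rz": 0, "x": 0, "y": 0, "z": 0, "grip": 4.9},
  {"rx": 0, "ry": 0, "rz": 0, "x": 0, "y": 0, "z": 0, "grip": 4.6},
  {"rx": 0, "ry": 0, "rz": 0, "x": 0, "y": 0, "z": 0, "grip": 4},
  {"rx": 0, "ry": 0, "rz": 0, "x": 0, "y": 0, "z": 0, "grip": 4},
  {"rx": 0, "ry": 0, "rz": 0, "x": 0, "y": 0, "z": 0, "grip": 4},
  {"rx": 0, "ry": 0, "rz": 0, "x": 0, "y": 0, "z": 0, "grip": 4},
])

```text
time_s: 29.43
ee_pos: [0.4613, 0.3423, 0.0299]
orientation: [[-0.853, 0.523, 0.001], [0.523, 0.853, 0.0], [-0.001, 0.001, -1.0]]
contact_force: [-2.0, -1.1, 5.5]
width: 0.0467
finger_force: 82.6
```

```bash
python3 -c "
from h import *
s=robot.state();print(s['ee_pos'],s['joints'])
for w in('w4','w7'):
  d=dict(np.load(w+'.npz'));uv=(556,110) if w=='w4' else (563,137)
  h=cv2.cvtColor(d['frame'],cv2.COLOR_BGR2HSV);b=blob(cv2.inRange(h,(0,0,0),(180,255,130)),uv,14);m=cv2.moments(b);u=(m['m10']/m['m00'],m['m01']/m['m00']);print(u,onz(d,u,.006,(d['Rt'],d['pt'])))
"
```

```text
[0.4613 0.3423 0.0299] [ 29.5927  20.8303 106.1903  -0.03    52.9287 -28.8798]
(555.35436382755, 110.10480196284611) [0.6207 0.1734 0.006 ]
(563.446898002103, 136.85103399929898) [0.6223 0.1729 0.006 ]
```

>>> apply_moves([
  {"rx": 0, "ry": 0, "rz": 0, "x": 0, "y": 0, "z": -0.5, "grip": 4},
  {"rx": 0, "ry": 0, "rz": 0, "x": 0, "y": 0, "z": -1, "grip": 4},
  {"rx": 0, "ry": 0, "rz": 0, "x": 0, "y": 0, "z": -2, "grip": 4},
  {"rx": 0, "ry": 0, "rz": 0, "x": 0, "y": 0, "z": -3, "grip": 4},
  {"rx": 0, "ry": 0, "rz": 0, "x": 0, "y": 0, "z": -3, "grip": 4},
  {"rx": 0, "ry": 0, "rz": 0, "x": 0, "y": 0, "z": -3, "grip": 4},
  {"rx": 0, "ry": 0, "rz": 0, "x": 0, "y": 0, "z": -2, "grip": 4},
  {"rx": 0, "ry": 0, "rz": 0, "x": -1.65, "y": -0.4, "z": 0, "grip": 4},
  {"rx": 0, "ry": 0, "rz": 0, "x": -3.3, "y": -0.8, "z": 0, "grip": 4},
  {"rx": 0, "ry": 0, "rz": 0, "x": -3.3, "y": -0.8, "z": 0, "grip": 4},
])

```text
time_s: 30.27
ee_pos: [0.5205, 0.2824, 0.1747]
orientation: [[-0.854, 0.52, 0.001], [0.52, 0.854, 0.001], [-0.001, 0.002, -1.0]]
contact_force: [0.4, 0.3, -2.7]
width: 0.0467
finger_force: 82.7
```

>>> apply_moves([
  {"rx": 0, "ry": 0, "rz": 0, "x": -3.3, "y": -0.8, "z": 0, "grip": 4},
  {"rx": 0, "ry": 0, "rz": 0, "x": -3.3, "y": -0.8, "z": 0, "grip": 4},
  {"rx": 0, "ry": 0, "rz": 0, "x": -3.3, "y": -0.8, "z": 0, "grip": 4},
  {"rx": 0, "ry": 0, "rz": 0, "x": -3.3, "y": -0.8, "z": 0, "grip": 4},
  {"rx": 0, "ry": 0, "rz": 0, "x": -3.3, "y": -0.8, "z": 0, "grip": 4},
  {"rx": 0, "ry": 0, "rz": 0, "x": -1.7, "y": -0.4, "z": 0, "grip": 4},
  {"rx": 0, "ry": 0, "rz": 5.75, "x": 0, "y": 0, "z": 1.5, "grip": 4},
  {"rx": 0, "ry": 0, "rz": 5.75, "x": 0, "y": 0, "z": 1.5, "grip": 4},
  {"rx": 0, "ry": 0, "rz": 5.75, "x": 0, "y": 0, "z": 1.5, "grip": 4},
  {"rx": 0, "ry": 0, "rz": 5.75, "x": 0, "y": 0, "z": 1.5, "grip": 4},
])

```text
time_s: 31.1
ee_pos: [0.6522, 0.1495, 0.1127]
orientation: [[-0.576, 0.817, -0.001], [0.817, 0.576, 0.001], [0.001, -0.0, -1.0]]
contact_force: [-0.5, 0.3, -3.0]
width: 0.0469
finger_force: 82.7
```

>>> apply_moves([
  {"rx": 0, "ry": 0, "rz": 0, "x": 0, "y": 0, "z": 0, "grip": 4},
  {"rx": 0, "ry": 0, "rz": 0, "x": 0, "y": 0, "z": 0, "grip": 4},
  {"rx": 0, "ry": 0, "rz": 0, "x": 0, "y": 0, "z": 0, "grip": 4},
  {"rx": 0, "ry": 0, "rz": 0, "x": 0, "y": 0, "z": 0, "grip": 4},
  {"rx": 0, "ry": 0, "rz": 0, "x": 0, "y": 0, "z": 0, "grip": 4},
  {"rx": 0, "ry": 0, "rz": 0, "x": 0, "y": 0, "z": 0, "grip": 4},
  {"rx": 0, "ry": 0, "rz": 0, "x": 0, "y": 0, "z": 0, "grip": 4},
  {"rx": 0, "ry": 0, "rz": 0, "x": 0, "y": 0, "z": 0, "grip": 4},
  {"rx": 0, "ry": 0, "rz": 0, "x": 0, "y": 0, "z": 0, "grip": 4},
  {"rx": 0, "ry": 0, "rz": 0, "x": 0, "y": 0, "z": 0, "grip": 4},
])

```text
time_s: 31.93
ee_pos: [0.6527, 0.1493, 0.1136]
orientation: [[-0.58, 0.814, 0.0], [0.814, 0.58, -0.0], [-0.0, 0.0, -1.0]]
contact_force: [0.8, -0.3, -3.0]
width: 0.0468
finger_force: 82.6
```

```bash
python3 -c "
from h import *
for i in range(3): c,p=wrist('w14')
zt=p[1][2];togo([.6215,.173,.015]);u=proj(c,[.6215,.173,.006],p);print(u)
board(c,u,zt-.006,130)
h=cv2.cvtColor(c['frame'],cv2.COLOR_BGR2HSV)
q=proj(c,p[1]+[0,0,.026],p);print(q,[(r,*map(int,h[r,int(q[0])])) for r in range(int(q[1])-60,int(q[1])+60,4)])
"
```

```text
pos [0.6526 0.1493 0.1135] shift cm [ 3.7336 -1.1605  9.8513] yawY 35.48 tilt [-0.0002  0.    ] [306.0227 157.3018]
board cm [ 3.8001 -1.0877] [124.2  82.1] yaw 149.87 | shape px [307.1 156.2] cm [ 3.8267 -1.0709] ([50.94782257080078, 46.18501281738281], 1.1635187864303589)
[320.3828 281.5039] [(221, 11, 85, 111), (225, 9, 62, 120), (229, 9, 58, 123), (233, 2, 30, 153), (237, 178, 19, 174), (241, 0, 24, 158), (245, 2, 24, 158), (249, 0, 22, 159), (253, 162, 17, 195), (257, 9, 51, 116), (261, 10, 56, 109), (265, 9, 51, 105), (269, 9, 43, 102), (273, 8, 41, 100), (277, 7, 34, 97), (281, 5, 32, 95), (285, 7, 25, 91), (289, 4, 20, 89), (293, 0, 18, 86), (297, 0, 15, 83), (301, 0, 12, 82), (305, 174, 16, 82), (309, 136, 16, 172), (313, 138, 17, 180), (317, 134, 15, 183), (321, 133, 17, 181), (325, 128, 16, 176), (329, 133, 18, 174), (333, 9, 113, 135), (337, 177, 35, 66)]
```

```bash
python3 -c "
from h import *
c=dict(np.load('w14.npz'));h=cv2.cvtColor(c['frame'],cv2.COLOR_BGR2HSV)
for r in(231,255,307,331):print(r,rel(c,(320.4,r),.0255,0))
for r in(265,280,295):
  b=np.where(h[r,270:370,2]<125)[0]+270;print(r,b.min(),b.max(),len(b))
"
```

```text
231 [2.3001 0.0007]
255 [1.2374 0.0006]
307 [-1.3671  0.0003]
331 [-2.7723  0.0001]
265 270 342 51
280 270 349 61
295 270 344 50
```

>>> apply_moves([
  {"rx": 0, "ry": 0, "rz": 0, "x": 1.95, "y": -0.54, "z": 0, "grip": 4},
  {"rx": 0, "ry": 0, "rz": 0, "x": 1.95, "y": -0.54, "z": 1, "grip": 4},
  {"rx": 0, "ry": 0, "rz": 0, "x": 0, "y": 0, "z": 2, "grip": 4},
  {"rx": 0, "ry": 0, "rz": 0, "x": 0, "y": 0, "z": 2, "grip": 4},
  {"rx": 0, "ry": 0, "rz": 0, "x": 0, "y": 0, "z": 2, "grip": 4},
  {"rx": 0, "ry": 0, "rz": 0, "x": 0, "y": 0, "z": 1.5, "grip": 4},
  {"rx": 0, "ry": 0, "rz": 0, "x": 0, "y": 0, "z": 0.7, "grip": 4},
  {"rx": 0, "ry": 0, "rz": 0, "x": 0, "y": 0, "z": 0, "grip": 4},
  {"rx": 0, "ry": 0, "rz": 0, "x": 0, "y": 0, "z": 0, "grip": 4},
  {"rx": 0, "ry": 0, "rz": 0, "x": 0, "y": 0, "z": 0, "grip": 4},
])

```text
time_s: 32.92
ee_pos: [0.6227, 0.175, 0.023]
orientation: [[-0.58, 0.814, 0.003], [0.814, 0.58, 0.0], [-0.001, 0.002, -1.0]]
contact_force: [0.2, -0.4, -2.4]
width: 0.0463
finger_force: 82.7
```

>>> apply_moves([
  {"rx": 0, "ry": 0, "rz": 0, "x": 0, "y": 0, "z": 0, "grip": 4},
  {"rx": 0, "ry": 0, "rz": 0, "x": 0, "y": 0, "z": 0, "grip": 4},
  {"rx": 0, "ry": 0, "rz": 0, "x": 0, "y": 0, "z": 0, "grip": 4},
  {"rx": 0, "ry": 0, "rz": 0, "x": 0, "y": 0, "z": 0, "grip": 4},
  {"rx": 0, "ry": 0, "rz": 0, "x": 0, "y": 0, "z": 0, "grip": 4},
  {"rx": 0, "ry": 0, "rz": 0, "x": 0, "y": 0, "z": 0, "grip": 4},
  {"rx": 0, "ry": 0, "rz": 0, "x": 0, "y": 0, "z": 0, "grip": 4},
  {"rx": 0, "ry": 0, "rz": 0, "x": 0, "y": 0, "z": 0, "grip": 4},
  {"rx": 0, "ry": 0, "rz": 0, "x": 0, "y": 0, "z": 0, "grip": 4},
  {"rx": 0, "ry": 0, "rz": 0, "x": 0, "y": 0, "z": 0, "grip": 4},
])

```text
time_s: 33.75
ee_pos: [0.6212, 0.1748, 0.0215]
orientation: [[-0.58, 0.814, -0.0], [0.814, 0.58, -0.0], [0.0, -0.0, -1.0]]
contact_force: [0.1, -0.7, -3.2]
width: 0.0465
finger_force: 82.7
```

```bash
python3 -c "
from h import *
c,p=wrist('w15');togo([.6212,.1747,.0125]);print(robot.state()['ee_pos'])
"
```

```text
pos [0.6212 0.1748 0.0215] shift cm [-0.0054 -0.0097  0.9024] yawY 35.48 tilt [-0.0001 -0.    ] [0.6212 0.1748 0.0215]
```

>>> apply_moves([
  {"rx": 0, "ry": 0, "rz": 0, "x": 0, "y": 0, "z": 0.2, "grip": 4},
  {"rx": 0, "ry": 0, "rz": 0, "x": 0, "y": 0, "z": 0.2, "grip": 4},
  {"rx": 0, "ry": 0, "rz": 0, "x": 0, "y": 0, "z": 0.1, "grip": 4},
  {"rx": 0, "ry": 0, "rz": 0, "x": 0, "y": 0, "z": 0.1, "grip": 4},
  {"rx": 0, "ry": 0, "rz": 0, "x": 0, "y": 0, "z": 0.05, "grip": 4},
  {"rx": 0, "ry": 0, "rz": 0, "x": 0, "y": 0, "z": 0.05, "grip": 4},
  {"rx": 0, "ry": 0, "rz": 0, "x": 0, "y": 0, "z": 0, "grip": 4},
  {"rx": 0, "ry": 0, "rz": 0, "x": 0, "y": 0, "z": 0, "grip": 4},
  {"rx": 0, "ry": 0, "rz": 0, "x": 0, "y": 0, "z": 0, "grip": 4},
  {"rx": 0, "ry": 0, "rz": 0, "x": 0, "y": 0, "z": 0, "grip": 4},
])

```text
time_s: 34.63
ee_pos: [0.6214, 0.1748, 0.0147]
orientation: [[-0.58, 0.814, 0.0], [0.814, 0.58, 0.0], [-0.0, 0.0, -1.0]]
contact_force: [-0.8, -0.4, -2.4]
width: 0.0464
finger_force: 82.7
```

>>> apply_moves([
  {"rx": 0, "ry": 0, "rz": 0, "x": 0, "y": 0, "z": 0.05, "grip": 4},
  {"rx": 0, "ry": 0, "rz": 0, "x": 0, "y": 0, "z": 0, "grip": 4},
  {"rx": 0, "ry": 0, "rz": 0, "x": 0, "y": 0, "z": 0, "grip": 4},
  {"rx": 0, "ry": 0, "rz": 0, "x": 0, "y": 0, "z": 0, "grip": 4},
  {"rx": 0, "ry": 0, "rz": 0, "x": 0, "y": 0, "z": 0, "grip": 4},
  {"rx": 0, "ry": 0, "rz": 0, "x": 0, "y": 0, "z": 0, "grip": 4},
  {"rx": 0, "ry": 0, "rz": 0, "x": 0, "y": 0, "z": 0, "grip": 4},
  {"rx": 0, "ry": 0, "rz": 0, "x": 0, "y": 0, "z": 0, "grip": 4},
  {"rx": 0, "ry": 0, "rz": 0, "x": 0, "y": 0, "z": 0, "grip": 4},
  {"rx": 0, "ry": 0, "rz": 0, "x": 0, "y": 0, "z": 0, "grip": 4},
])

```text
time_s: 35.47
ee_pos: [0.6213, 0.1748, 0.0141]
orientation: [[-0.58, 0.814, -0.0], [0.814, 0.58, 0.0], [0.0, -0.0, -1.0]]
contact_force: [0.3, -0.0, -3.1]
width: 0.0467
finger_force: 82.7
```

>>> apply_moves([
  {"rx": 0, "ry": 0, "rz": 0, "x": 0, "y": 0, "z": 0.05, "grip": 4},
  {"rx": 0, "ry": 0, "rz": 0, "x": 0, "y": 0, "z": 0.05, "grip": 4},
  {"rx": 0, "ry": 0, "rz": 0, "x": 0, "y": 0, "z": 0, "grip": 4},
  {"rx": 0, "ry": 0, "rz": 0, "x": 0, "y": 0, "z": 0, "grip": 4},
  {"rx": 0, "ry": 0, "rz": 0, "x": 0, "y": 0, "z": 0, "grip": 4},
  {"rx": 0, "ry": 0, "rz": 0, "x": 0, "y": 0, "z": 0, "grip": 4},
  {"rx": 0, "ry": 0, "rz": 0, "x": 0, "y": 0, "z": 0, "grip": 4},
  {"rx": 0, "ry": 0, "rz": 0, "x": 0, "y": 0, "z": 0, "grip": 4},
  {"rx": 0, "ry": 0, "rz": 0, "x": 0, "y": 0, "z": 0, "grip": 4},
  {"rx": 0, "ry": 0, "rz": 0, "x": 0, "y": 0, "z": 0, "grip": 4},
])

```text
time_s: 36.3
ee_pos: [0.6213, 0.1748, 0.0131]
orientation: [[-0.58, 0.814, 0.0], [0.814, 0.58, 0.0], [0.0, 0.0, -1.0]]
contact_force: [-0.7, 0.1, -2.7]
width: 0.0468
finger_force: 82.7
```

>>> apply_moves([
  {"rx": 0, "ry": 0, "rz": 0, "x": 0, "y": 0, "z": 0.05, "grip": 4},
  {"rx": 0, "ry": 0, "rz": 0, "x": 0, "y": 0, "z": 0, "grip": 4},
  {"rx": 0, "ry": 0, "rz": 0, "x": 0, "y": 0, "z": 0, "grip": 4},
  {"rx": 0, "ry": 0, "rz": 0, "x": 0, "y": 0, "z": 0, "grip": 4},
  {"rx": 0, "ry": 0, "rz": 0, "x": 0, "y": 0, "z": 0, "grip": 4},
  {"rx": 0, "ry": 0, "rz": 0, "x": 0, "y": 0, "z": 0, "grip": 4},
  {"rx": 0, "ry": 0, "rz": 0, "x": 0, "y": 0, "z": 0, "grip": 4},
  {"rx": 0, "ry": 0, "rz": 0, "x": 0, "y": 0, "z": 0, "grip": 4},
  {"rx": 0, "ry": 0, "rz": 0, "x": 0, "y": 0, "z": 0, "grip": 4},
  {"rx": 0, "ry": 0, "rz": 0, "x": 0, "y": 0, "z": 0, "grip": 4},
])

```text
time_s: 37.13
ee_pos: [0.6214, 0.1748, 0.0129]
orientation: [[-0.58, 0.814, 0.0], [0.814, 0.58, 0.0], [-0.0, 0.0, -1.0]]
contact_force: [-1.7, -0.4, 2.0]
width: 0.0466
finger_force: 83.2
```

>>> apply_moves([
  {"rx": 0, "ry": 0, "rz": 0, "x": 0, "y": 0, "z": 0.03, "grip": 4},
  {"rx": 0, "ry": 0, "rz": 0, "x": 0, "y": 0, "z": 0, "grip": 4.8},
  {"rx": 0, "ry": 0, "rz": 0, "x": 0, "y": 0, "z": 0, "grip": 5.4},
  {"rx": 0, "ry": 0, "rz": 0, "x": 0, "y": 0, "z": 0, "grip": 6.5},
  {"rx": 0, "ry": 0, "rz": 0, "x": 0, "y": 0, "z": 0, "grip": 8},
  {"rx": 0, "ry": 0, "rz": 0, "x": 0, "y": 0, "z": 0, "grip": 8},
  {"rx": 0, "ry": 0, "rz": 0, "x": 0, "y": 0, "z": -1, "grip": 8},
  {"rx": 0, "ry": 0, "rz": 0, "x": 0, "y": 0, "z": -3, "grip": 8},
  {"rx": 0, "ry": 0, "rz": 0, "x": 0, "y": 0, "z": -4, "grip": 8},
  {"rx": 0, "ry": 0, "rz": 0, "x": 0, "y": 0, "z": -4, "grip": 8},
])

```text
time_s: 37.97
ee_pos: [0.62, 0.1746, 0.1326]
orientation: [[-0.58, 0.814, -0.003], [0.814, 0.58, -0.0], [0.001, -0.003, -1.0]]
contact_force: [1.8, -0.5, 0.5]
width: 0.0799
finger_force: 0.0
```

>>> apply_moves([
  {"rx": 0, "ry": 0, "rz": 0, "x": 0, "y": 0, "z": -3, "grip": 8},
  {"rx": 0, "ry": 0, "rz": 0, "x": 0, "y": 0, "z": -1.5, "grip": 8},
  {"rx": 0, "ry": 0, "rz": 0, "x": 0, "y": 0, "z": 0, "grip": 8},
  {"rx": 0, "ry": 0, "rz": 0, "x": 0, "y": 0, "z": 0, "grip": 8},
  {"rx": 0, "ry": 0, "rz": 0, "x": 0, "y": 0, "z": 0, "grip": 8},
  {"rx": 0, "ry": 0, "rz": 0, "x": 0, "y": 0, "z": 0, "grip": 8},
  {"rx": 0, "ry": 0, "rz": 0, "x": 0, "y": 0, "z": 0, "grip": 8},
  {"rx": 0, "ry": 0, "rz": 0, "x": 0, "y": 0, "z": 0, "grip": 8},
  {"rx": 0, "ry": 0, "rz": 0, "x": 0, "y": 0, "z": 0, "grip": 8},
  {"rx": 0, "ry": 0, "rz": 0, "x": 0, "y": 0, "z": 0, "grip": 8},
])

```text
time_s: 38.8
ee_pos: [0.6209, 0.1748, 0.1765]
orientation: [[-0.58, 0.814, -0.001], [0.814, 0.58, -0.0], [0.001, -0.001, -1.0]]
contact_force: [0.6, 0.1, 0.4]
width: 0.0802
finger_force: 0.0
```

```bash
python3 -c "
from h import *
c,p=wrist('w16');zt=p[1][2];togo([.461,.343,.18],92);h=cv2.cvtColor(c['frame'],cv2.COLOR_BGR2HSV)
pick(c,cv2.inRange(h,(13,35,110),(35,180,255)),3000,zt-.006)
u=proj(c,[.6213,.1748,.038],p);pick(c,cv2.inRange(h,(0,0,0),(180,255,140))&cv2.circle(np.zeros(h.shape[:2],np.uint8),tuple(int(v) for v in u),18,255,-1),30,zt-.038)
"
```

```text
pos [0.6211 0.1748 0.1768] shift cm [22.9886 -3.2754 -0.3133] yawY 35.48 tilt [-0.0008 -0.0001] rz -56.52034938418592 J6 -25.989648811255613
(91, 189, 96, 107) 4918.5 circ [ -7.07 -23.36] 7.49 rect [ -7.0087 -23.2809] [126.8  89.3] 132.4
(256, 115, 149, 154) 11741.5 circ [-1.37  1.35] 9.15 rect [-1.042   2.0876] [164.9 112.3] 150.5
(536, 0, 79, 92) 5188.0 circ [21.21 34.48] 9.92 rect [21.2442 34.5416] [166.1 114.7] 96.7
(202, 0, 157, 62) 4241.5 circ [20.11 -4.42] 8.29 rect [16.6734 -4.6348] [165.7  71.4] 93.6
(308, 182, 27, 26) 507.0 circ [-0.1   0.06] 1.27 rect [-0.1193  0.0596] [24.3 24. ] 90.0
```

>>> apply_moves([
  {"rx": 0, "ry": 0, "rz": 0, "x": 3.8, "y": -0.55, "z": 0, "grip": 8.5},
  {"rx": 0, "ry": 0, "rz": 0, "x": 3.8, "y": -0.55, "z": 0, "grip": 8.5},
  {"rx": 0, "ry": 0, "rz": 0, "x": 3.8, "y": -0.55, "z": 0, "grip": 8.5},
  {"rx": 0, "ry": 0, "rz": 0, "x": 3.8, "y": -0.55, "z": 0, "grip": 8.5},
  {"rx": 0, "ry": 0, "rz": 0, "x": 3.8, "y": -0.55, "z": 0, "grip": 8.5},
  {"rx": 0, "ry": 0, "rz": 0, "x": 3.8, "y": -0.55, "z": 0, "grip": 8.5},
  {"rx": 0, "ry": 0, "rz": -7.04, "x": 0, "y": 0, "z": 0, "grip": 8.5},
  {"rx": 0, "ry": 0, "rz": -7.04, "x": 0, "y": 0, "z": 0, "grip": 8.5},
  {"rx": 0, "ry": 0, "rz": -7.04, "x": 0, "y": 0, "z": 0, "grip": 8.5},
  {"rx": 0, "ry": 0, "rz": -7.04, "x": 0, "y": 0, "z": 0, "grip": 8.5},
])

```text
time_s: 39.68
ee_pos: [0.4617, 0.3419, 0.1775]
orientation: [[-0.899, 0.438, 0.0], [0.438, 0.899, 0.0], [-0.0, 0.0, -1.0]]
contact_force: [-0.5, 1.2, 0.3]
width: 0.0853
finger_force: 0.0
```

>>> apply_moves([
  {"rx": 0, "ry": 0, "rz": -7.04, "x": 0, "y": 0, "z": 0, "grip": 8.5},
  {"rx": 0, "ry": 0, "rz": -7.04, "x": 0, "y": 0, "z": 0, "grip": 8.5},
  {"rx": 0, "ry": 0, "rz": -7.04, "x": 0, "y": 0, "z": 0, "grip": 8.5},
  {"rx": 0, "ry": 0, "rz": -7.04, "x": 0, "y": 0, "z": 0, "grip": 8.5},
  {"rx": 0, "ry": 0, "rz": 0, "x": 0, "y": 0, "z": 0, "grip": 8.5},
  {"rx": 0, "ry": 0, "rz": 0, "x": 0, "y": 0, "z": 0, "grip": 8.5},
  {"rx": 0, "ry": 0, "rz": 0, "x": 0, "y": 0, "z": 0, "grip": 8.5},
  {"rx": 0, "ry": 0, "rz": 0, "x": 0, "y": 0, "z": 0, "grip": 8.5},
  {"rx": 0, "ry": 0, "rz": 0, "x": 0, "y": 0, "z": 0, "grip": 8.5},
  {"rx": 0, "ry": 0, "rz": 0, "x": 0, "y": 0, "z": 0, "grip": 8.5},
])

```text
time_s: 40.52
ee_pos: [0.4621, 0.3413, 0.1773]
orientation: [[-1.0, -0.031, 0.0], [-0.031, 1.0, 0.0], [-0.0, 0.0, -1.0]]
contact_force: [0.0, 0.6, 0.1]
width: 0.0851
finger_force: 0.0
```

```bash
python3 -c "
from h import *
for i in range(3): c,p=wrist('w17')
zt=p[1][2];togo([.461,.343,.18],92);h=cv2.cvtColor(c['frame'],cv2.COLOR_BGR2HSV)
u=proj(c,[.461,.343,.023],p);print(u)
for s in(20,40): pick(c,cv2.inRange(h,(0,0,140),(180,s,255))&cv2.circle(np.zeros(h.shape[:2],np.uint8),tuple(int(v) for v in u),85,255,-1),1500,zt-.023)
"
```

```text
pos [0.462  0.3413 0.1773] shift cm [ 0.0988  0.1706 -0.2732] yawY 91.78 tilt [-0.0001 -0.    ] rz -0.21936238698215504 J6 -62.32564602324918
[322.1275 188.6879]
(292, 137, 58, 102) 5505.5 circ [-0.    0.01] 5.72 rect [0.0433 0.0079] [102.6  55.2] 180.0
(291, 137, 59, 103) 5635.5 circ [-0.01  0.01] 5.77 rect [-0.0031 -0.0184] [103.6  56.2] 179.8
```

>>> apply_moves([
  {"rx": 0, "ry": 0, "rz": 0, "x": 0.02, "y": 0, "z": 1.5, "grip": 8.5},
  {"rx": 0, "ry": 0, "rz": 0, "x": 0, "y": 0, "z": 3, "grip": 8.5},
  {"rx": 0, "ry": 0, "rz": 0, "x": 0, "y": 0, "z": 3, "grip": 8.5},
  {"rx": 0, "ry": 0, "rz": 0, "x": 0, "y": 0, "z": 3, "grip": 8.5},
  {"rx": 0, "ry": 0, "rz": 0, "x": 0, "y": 0, "z": 3, "grip": 8.5},
  {"rx": 0, "ry": 0, "rz": 0, "x": 0, "y": 0, "z": 2, "grip": 8.5},
  {"rx": 0, "ry": 0, "rz": 0, "x": 0, "y": 0, "z": 1, "grip": 8.5},
  {"rx": 0, "ry": 0, "rz": 0, "x": 0, "y": 0, "z": 0.5, "grip": 8.5},
  {"rx": 0, "ry": 0, "rz": 0, "x": 0, "y": 0, "z": 0.3, "grip": 8.5},
  {"rx": 0, "ry": 0, "rz": 0, "x": 0, "y": 0, "z": 0, "grip": 8.5},
], squeeze=80)

```text
time_s: 41.5
ee_pos: [0.4626, 0.3418, 0.005]
orientation: [[-1.0, -0.031, 0.001], [-0.031, 1.0, 0.001], [-0.001, 0.001, -1.0]]
contact_force: [-0.0, 0.2, 0.5]
width: 0.0848
finger_force: 0.0
```

>>> apply_moves([
  {"rx": 0, "ry": 0, "rz": 0, "x": 0, "y": 0, "z": 0, "grip": 8},
  {"rx": 0, "ry": 0, "rz": 0, "x": 0, "y": 0, "z": 0, "grip": 7},
  {"rx": 0, "ry": 0, "rz": 0, "x": 0, "y": 0, "z": 0, "grip": 6.2},
  {"rx": 0, "ry": 0, "rz": 0, "x": 0, "y": 0, "z": 0, "grip": 5.8},
  {"rx": 0, "ry": 0, "rz": 0, "x": 0, "y": 0, "z": 0, "grip": 5.5},
  {"rx": 0, "ry": 0, "rz": 0, "x": 0, "y": 0, "z": 0, "grip": 5},
  {"rx": 0, "ry": 0, "rz": 0, "x": 0, "y": 0, "z": 0, "grip": 5},
  {"rx": 0, "ry": 0, "rz": 0, "x": 0, "y": 0, "z": 0, "grip": 5},
  {"rx": 0, "ry": 0, "rz": 0, "x": 0, "y": 0, "z": 0, "grip": 5},
  {"rx": 0, "ry": 0, "rz": 0, "x": 0, "y": 0, "z": 0, "grip": 5},
])

```text
time_s: 42.33
ee_pos: [0.4626, 0.3417, 0.0058]
orientation: [[-1.0, -0.031, 0.001], [-0.031, 1.0, 0.001], [-0.001, 0.0, -1.0]]
contact_force: [-0.6, -1.1, 7.4]
width: 0.0539
finger_force: 85.4
```

```bash
python3 -c "
from h import *
s=robot.state();print(s['ee_pos'],s['width'],s['finger_force'])
d=dict(np.load('w12.npz'));h=cv2.cvtColor(d['frame'],cv2.COLOR_BGR2HSV)
t=dict(np.load('top0.npz'));h=cv2.cvtColor(t['frame'],cv2.COLOR_BGR2HSV);b=blob(cv2.inRange(h,(0,0,0),(180,255,90)),(319,240),20);print(rectz(t,b,.006))
"
```

```text
[0.4626 0.3417 0.0058] 0.0539376341483377 85.37349700927734
(array([ 0.4708, -0.0202], dtype=float32), [98.57828521728516, 50.848846435546875], 172.94740295410156)
```

>>> apply_moves([
  {"rx": 0, "ry": 0, "rz": 0, "x": 0, "y": 0, "z": -0.5, "grip": 5},
  {"rx": 0, "ry": 0, "rz": 0, "x": 0, "y": 0, "z": -1, "grip": 5},
  {"rx": 0, "ry": 0, "rz": 0, "x": 0, "y": 0, "z": -2, "grip": 5},
  {"rx": 0, "ry": 0, "rz": 0, "x": 0, "y": 0, "z": -3, "grip": 5},
  {"rx": 0, "ry": 0, "rz": 0, "x": 0, "y": 0, "z": -3, "grip": 5},
  {"rx": 0, "ry": 0, "rz": 0, "x": 0, "y": 0, "z": -3, "grip": 5},
  {"rx": 0, "ry": 0, "rz": 0, "x": 0, "y": 0, "z": -3, "grip": 5},
  {"rx": 0, "ry": 0, "rz": 0, "x": 0, "y": 0, "z": -2, "grip": 5},
  {"rx": 0, "ry": 0, "rz": 0, "x": 0, "y": 0, "z": -0.5, "grip": 5},
  {"rx": 0, "ry": 0, "rz": 0, "x": -0.6, "y": -1.9, "z": 0, "grip": 5},
])

```text
time_s: 43.17
ee_pos: [0.4688, 0.3255, 0.1871]
orientation: [[-0.999, -0.034, 0.004], [-0.034, 0.999, 0.005], [-0.004, 0.005, -1.0]]
contact_force: [0.5, 0.2, -4.0]
width: 0.054
finger_force: 84.9
```

>>> apply_moves([
  {"rx": 0, "ry": 0, "rz": 0, "x": -1.2, "y": -3.7, "z": 0, "grip": 5},
  {"rx": 0, "ry": 0, "rz": 0, "x": -1.2, "y": -3.7, "z": 0, "grip": 5},
  {"rx": 0, "ry": 0, "rz": 0, "x": -1.2, "y": -3.7, "z": 0, "grip": 5},
  {"rx": 0, "ry": 0, "rz": 0, "x": -1.2, "y": -3.7, "z": 0, "grip": 5},
  {"rx": 0, "ry": 0, "rz": 0, "x": -1.2, "y": -3.7, "z": 0, "grip": 5},
  {"rx": 0, "ry": 0, "rz": 0, "x": -1.2, "y": -3.7, "z": 0, "grip": 5},
  {"rx": 0, "ry": 0, "rz": 0, "x": -1.2, "y": -3.7, "z": 0, "grip": 5},
  {"rx": 0, "ry": 0, "rz": 0, "x": -1.2, "y": -3.7, "z": 0, "grip": 5},
  {"rx": 0, "ry": 0, "rz": 0, "x": -1.2, "y": -3.7, "z": 0, "grip": 5},
  {"rx": 0, "ry": 0, "rz": 0, "x": -1.2, "y": -3, "z": 0, "grip": 5},
])

```text
time_s: 44.0
ee_pos: [0.5988, -0.0392, 0.1824]
orientation: [[-1.0, -0.03, -0.003], [-0.03, 1.0, -0.0], [0.003, -0.0, -1.0]]
contact_force: [0.4, 1.4, -3.3]
width: 0.0538
finger_force: 85.1
```

>>> apply_moves([
  {"rx": 0, "ry": 0, "rz": 4.4, "x": 0, "y": 0, "z": 0, "grip": 5},
  {"rx": 0, "ry": 0, "rz": 4.4, "x": 0, "y": 0, "z": 0, "grip": 5},
  {"rx": 0, "ry": 0, "rz": 0, "x": 0, "y": 0, "z": 0, "grip": 5},
  {"rx": 0, "ry": 0, "rz": 0, "x": 0, "y": 0, "z": 0, "grip": 5},
  {"rx": 0, "ry": 0, "rz": 0, "x": 0, "y": 0, "z": 0, "grip": 5},
  {"rx": 0, "ry": 0, "rz": 0, "x": 0, "y": 0, "z": 0, "grip": 5},
  {"rx": 0, "ry": 0, "rz": 0, "x": 0, "y": 0, "z": 0, "grip": 5},
  {"rx": 0, "ry": 0, "rz": 0, "x": 0, "y": 0, "z": 0, "grip": 5},
  {"rx": 0, "ry": 0, "rz": 0, "x": 0, "y": 0, "z": 0, "grip": 5},
  {"rx": 0, "ry": 0, "rz": 0, "x": 0, "y": 0, "z": 0, "grip": 5},
])

```text
time_s: 44.83
ee_pos: [0.5998, -0.0363, 0.1844]
orientation: [[-0.993, 0.121, 0.0], [0.121, 0.993, -0.0], [-0.0, -0.0, -1.0]]
contact_force: [0.1, -0.0, -3.0]
width: 0.0537
finger_force: 85.2
```

```bash
python3 -c "
from h import *
for i in range(3): c,p=wrist('w18')
zt=p[1][2];togo([.471,-.02,.01],83);u=proj(c,[.471,-.02,.006],p);print(u)
board(c,u,zt-.006,130)
h=cv2.cvtColor(c['frame'],cv2.COLOR_BGR2HSV)
for z in(.017,.019):pick(c,cv2.inRange(h,(0,0,120),(180,40,255))&cv2.circle(np.zeros(h.shape[:2],np.uint8),(320,265),90,255,-1),800,-z)
pick(c,cv2.inRange(h[...,2],0,100)&cv2.circle(np.zeros(h.shape[:2],np.uint8),tuple(int(v) for v in u),60,255,-1),200,zt-.006)
print([(r,*map(int,h[r,320])) for r in range(180,340,6)])
"
```

```text
pos [ 0.5998 -0.0364  0.1844] shift cm [12.9885  0.0646 17.4369] yawY 83.01 tilt [0.0001 0.    ] rz 0.011947995750588802 J6 -93.17982374777807
[320.9842  61.123 ]
board cm [12.9495  0.1602] [124.7  82.3] yaw 179.76 | shape px [321.8  62.8] cm [12.8037  0.1449] ([102.21086120605469, 53.41304016113281], 179.84190368652344)
(256, 175, 130, 163) 18075.0 circ [-0.02  0.02] 4.46 rect [ 0.2817 -0.0582] [82.8 60.2] 175.0
(256, 175, 130, 163) 18075.0 circ [0.08 0.02] 4.39 rect [ 0.3825 -0.0576] [81.5 59.2] 175.0
(296, 16, 52, 94) 4704.5 circ [12.96  0.11] 5.64 rect [12.9906  0.123 ] [100.9  52.8] 180.0
[(180, 165, 2, 251), (186, 165, 2, 251), (192, 173, 11, 180), (198, 173, 11, 178), (204, 173, 11, 178), (210, 176, 10, 178), (216, 171, 10, 177), (222, 176, 10, 177), (228, 173, 13, 177), (234, 173, 12, 177), (240, 170, 13, 178), (246, 173, 13, 176), (252, 176, 19, 110), (258, 177, 20, 116), (264, 177, 19, 122), (270, 177, 18, 129), (276, 177, 17, 133), (282, 174, 19, 134), (288, 177, 19, 134), (294, 177, 13, 179), (300, 173, 4, 246), (306, 174, 5, 247), (312, 173, 4, 246), (318, 175, 6, 242), (324, 171, 8, 238), (330, 171, 8, 236), (336, 174, 15, 169)]
```

```bash
python3 -c "
from h import *
c=dict(np.load('w18.npz'));h=cv2.cvtColor(c['frame'],cv2.COLOR_BGR2HSV)
for col in(300,320,340):
  m=np.where((h[120:360,col,1]<40)&(h[120:360,col,2]>90))[0]+120;print(col,m.min(),m.max(),rel(c,(col,m.min()-.5),.0175,0),rel(c,(col,m.max()+.5),.0175,0))
for r in(175,190,210):
  m=np.where((h[r,200:440,1]<40)&(h[r,200:440,2]>90))[0]+200;print(r,m.min(),m.max(),rel(c,(m.min()-.5,r),.0175,0),rel(c,(m.max()+.5,r),.0175,0))
"
```

```text
300 153 339 [ 5.3739 -0.8331] [-3.9975 -1.0565]
320 153 356 [ 5.3707 -0.0237] [-5.2234 -0.0302]
340 153 352 [5.3733 0.7856] [-4.9358  1.0291]
175 254 386 [ 4.4642 -2.7889] [4.4622 2.74  ]
190 255 385 [ 3.8243 -2.7761] [3.8224 2.7266]
210 257 384 [ 2.9494 -2.7362] [2.9475 2.7299]
```

>>> apply_moves([
  {"rx": 0, "ry": 0, "rz": -0.2, "x": 1.73, "y": 0.17, "z": 0, "grip": 5},
  {"rx": 0, "ry": 0, "rz": 0, "x": 2.8, "y": 0, "z": 1, "grip": 5},
  {"rx": 0, "ry": 0, "rz": 0, "x": 2.8, "y": 0, "z": 2, "grip": 5},
  {"rx": 0, "ry": 0, "rz": 0, "x": 2.8, "y": 0, "z": 2, "grip": 5},
  {"rx": 0, "ry": 0, "rz": 0, "x": 2.8, "y": 0, "z": 2, "grip": 5},
  {"rx": 0, "ry": 0, "rz": 0, "x": 0, "y": 0, "z": 3, "grip": 5},
  {"rx": 0, "ry": 0, "rz": 0, "x": 0, "y": 0, "z": 2.5, "grip": 5},
  {"rx": 0, "ry": 0, "rz": 0, "x": 0, "y": 0, "z": 2, "grip": 5},
  {"rx": 0, "ry": 0, "rz": 0, "x": 0, "y": 0, "z": 1.2, "grip": 5},
  {"rx": 0, "ry": 0, "rz": 0, "x": 0, "y": 0, "z": 0.5, "grip": 5},
])

```text
time_s: 45.82
ee_pos: [0.4698, -0.0192, 0.0204]
orientation: [[-0.993, 0.119, -0.004], [0.119, 0.993, 0.001], [0.004, 0.0, -1.0]]
contact_force: [-0.8, 0.2, -2.7]
width: 0.0543
finger_force: 85.2
```

>>> apply_moves([
  {"rx": 0, "ry": 0, "rz": 0, "x": 0, "y": 0, "z": 0, "grip": 5},
  {"rx": 0, "ry": 0, "rz": 0, "x": 0, "y": 0, "z": 0, "grip": 5},
  {"rx": 0, "ry": 0, "rz": 0, "x": 0, "y": 0, "z": 0, "grip": 5},
  {"rx": 0, "ry": 0, "rz": 0, "x": 0, "y": 0, "z": 0, "grip": 5},
  {"rx": 0, "ry": 0, "rz": 0, "x": 0, "y": 0, "z": 0, "grip": 5},
  {"rx": 0, "ry": 0, "rz": 0, "x": 0, "y": 0, "z": 0, "grip": 5},
  {"rx": 0, "ry": 0, "rz": 0, "x": 0, "y": 0, "z": 0, "grip": 5},
  {"rx": 0, "ry": 0, "rz": 0, "x": 0, "y": 0, "z": 0, "grip": 5},
  {"rx": 0, "ry": 0, "rz": 0, "x": 0, "y": 0, "z": 0, "grip": 5},
  {"rx": 0, "ry": 0, "rz": 0, "x": 0, "y": 0, "z": 0, "grip": 5},
])

```text
time_s: 46.65
ee_pos: [0.4716, -0.0194, 0.0223]
orientation: [[-0.993, 0.118, -0.0], [0.118, 0.993, -0.0], [0.0, -0.0, -1.0]]
contact_force: [-0.0, 0.2, -2.6]
width: 0.0541
finger_force: 85.2
```

```bash
python3 -c "
from h import *
c,p=wrist('w19');togo([.4714,-.0190,.0085],83.2)
"
```

```text
pos [ 0.4716 -0.0195  0.0223] shift cm [0.0238 0.0442 1.3787] yawY 83.2 tilt [-0.0001 -0.    ] rz 0.002483074018186926 J6 -94.09381191901619
```

>>> apply_moves([
  {"rx": 0, "ry": 0, "rz": 0, "x": 0.02, "y": 0.04, "z": 0.3, "grip": 5},
  {"rx": 0, "ry": 0, "rz": 0, "x": 0, "y": 0, "z": 0.3, "grip": 5},
  {"rx": 0, "ry": 0, "rz": 0, "x": 0, "y": 0, "z": 0.3, "grip": 5},
  {"rx": 0, "ry": 0, "rz": 0, "x": 0, "y": 0, "z": 0.2, "grip": 5},
  {"rx": 0, "ry": 0, "rz": 0, "x": 0, "y": 0, "z": 0.1, "grip": 5},
  {"rx": 0, "ry": 0, "rz": 0, "x": 0, "y": 0, "z": 0.05, "grip": 5},
  {"rx": 0, "ry": 0, "rz": 0, "x": 0, "y": 0, "z": 0, "grip": 5},
  {"rx": 0, "ry": 0, "rz": 0, "x": 0, "y": 0, "z": 0, "grip": 5},
  {"rx": 0, "ry": 0, "rz": 0, "x": 0, "y": 0, "z": 0, "grip": 5},
  {"rx": 0, "ry": 0, "rz": 0, "x": 0, "y": 0, "z": 0, "grip": 5},
])

```text
time_s: 47.53
ee_pos: [0.4717, -0.0191, 0.01]
orientation: [[-0.993, 0.118, 0.0], [0.118, 0.993, -0.0], [-0.0, -0.0, -1.0]]
contact_force: [-0.5, 0.6, -3.3]
width: 0.0537
finger_force: 85.2
```

>>> apply_moves([
  {"rx": 0, "ry": 0, "rz": 0, "x": 0, "y": 0, "z": 0.05, "grip": 5},
  {"rx": 0, "ry": 0, "rz": 0, "x": 0, "y": 0, "z": 0, "grip": 5},
  {"rx": 0, "ry": 0, "rz": 0, "x": 0, "y": 0, "z": 0, "grip": 5},
  {"rx": 0, "ry": 0, "rz": 0, "x": 0, "y": 0, "z": 0, "grip": 5},
  {"rx": 0, "ry": 0, "rz": 0, "x": 0, "y": 0, "z": 0, "grip": 5},
  {"rx": 0, "ry": 0, "rz": 0, "x": 0, "y": 0, "z": 0, "grip": 5},
  {"rx": 0, "ry": 0, "rz": 0, "x": 0, "y": 0, "z": 0, "grip": 5},
  {"rx": 0, "ry": 0, "rz": 0, "x": 0, "y": 0, "z": 0, "grip": 5},
  {"rx": 0, "ry": 0, "rz": 0, "x": 0, "y": 0, "z": 0, "grip": 5},
  {"rx": 0, "ry": 0, "rz": 0, "x": 0, "y": 0, "z": 0, "grip": 5},
])

```text
time_s: 48.37
ee_pos: [0.4715, -0.019, 0.0093]
orientation: [[-0.993, 0.118, -0.0], [0.118, 0.993, 0.0], [0.0, 0.0, -1.0]]
contact_force: [0.1, -0.1, -2.7]
width: 0.0539
finger_force: 85.2
```

>>> apply_moves([
  {"rx": 0, "ry": 0, "rz": 0, "x": 0, "y": 0, "z": 0.05, "grip": 5},
  {"rx": 0, "ry": 0, "rz": 0, "x": 0, "y": 0, "z": 0.03, "grip": 5},
  {"rx": 0, "ry": 0, "rz": 0, "x": 0, "y": 0, "z": 0, "grip": 5},
  {"rx": 0, "ry": 0, "rz": 0, "x": 0, "y": 0, "z": 0, "grip": 5},
  {"rx": 0, "ry": 0, "rz": 0, "x": 0, "y": 0, "z": 0, "grip": 5},
  {"rx": 0, "ry": 0, "rz": 0, "x": 0, "y": 0, "z": 0, "grip": 5},
  {"rx": 0, "ry": 0, "rz": 0, "x": 0, "y": 0, "z": 0, "grip": 5},
  {"rx": 0, "ry": 0, "rz": 0, "x": 0, "y": 0, "z": 0, "grip": 5},
  {"rx": 0, "ry": 0, "rz": 0, "x": 0, "y": 0, "z": 0, "grip": 5},
  {"rx": 0, "ry": 0, "rz": 0, "x": 0, "y": 0, "z": 0, "grip": 5},
])

```text
time_s: 49.2
ee_pos: [0.4716, -0.0191, 0.0088]
orientation: [[-0.993, 0.118, -0.0], [0.118, 0.993, -0.0], [0.0, -0.0, -1.0]]
contact_force: [-2.4, 0.7, 5.5]
width: 0.0543
finger_force: 86.1
```

>>> apply_moves([
  {"rx": 0, "ry": 0, "rz": 0, "x": 0, "y": 0, "z": 0.04, "grip": 5},
  {"rx": 0, "ry": 0, "rz": 0, "x": 0, "y": 0, "z": 0, "grip": 5},
  {"rx": 0, "ry": 0, "rz": 0, "x": 0, "y": 0, "z": 0, "grip": 5},
  {"rx": 0, "ry": 0, "rz": 0, "x": 0, "y": 0, "z": 0, "grip": 5},
  {"rx": 0, "ry": 0, "rz": 0, "x": 0, "y": 0, "z": 0, "grip": 5},
  {"rx": 0, "ry": 0, "rz": 0, "x": 0, "y": 0, "z": 0, "grip": 5},
  {"rx": 0, "ry": 0, "rz": 0, "x": 0, "y": 0, "z": 0, "grip": 5},
  {"rx": 0, "ry": 0, "rz": 0, "x": 0, "y": 0, "z": 0, "grip": 5},
  {"rx": 0, "ry": 0, "rz": 0, "x": 0, "y": 0, "z": 0, "grip": 5},
  {"rx": 0, "ry": 0, "rz": 0, "x": 0, "y": 0, "z": 0, "grip": 5},
])

```text
time_s: 50.03
ee_pos: [0.4716, -0.0191, 0.0088]
orientation: [[-0.993, 0.118, -0.0], [0.118, 0.993, 0.0], [0.0, -0.0, -1.0]]
contact_force: [-4.0, 0.3, 8.0]
width: 0.0542
finger_force: 86.7
```

Contact; release, rise and check.

>>> apply_moves([
  {"rx": 0, "ry": 0, "rz": 0, "x": 0, "y": 0, "z": -0.03, "grip": 5.5},
  {"rx": 0, "ry": 0, "rz": 0, "x": 0, "y": 0, "z": 0, "grip": 6},
  {"rx": 0, "ry": 0, "rz": 0, "x": 0, "y": 0, "z": 0, "grip": 7},
  {"rx": 0, "ry": 0, "rz": 0, "x": 0, "y": 0, "z": 0, "grip": 8.5},
  {"rx": 0, "ry": 0, "rz": 0, "x": 0, "y": 0, "z": 0, "grip": 8.5},
  {"rx": 0, "ry": 0, "rz": 0, "x": 0, "y": 0, "z": 0, "grip": 8.5},
  {"rx": 0, "ry": 0, "rz": 0, "x": 0, "y": 0, "z": -1, "grip": 8.5},
  {"rx": 0, "ry": 0, "rz": 0, "x": 0, "y": 0, "z": -3, "grip": 8.5},
  {"rx": 0, "ry": 0, "rz": 0, "x": 0, "y": 0, "z": -4, "grip": 8.5},
  {"rx": 0, "ry": 0, "rz": 0, "x": 0, "y": 0, "z": -4, "grip": 8.5},
])

```text
time_s: 50.87
ee_pos: [0.4701, -0.0188, 0.1292]
orientation: [[-0.993, 0.118, -0.003], [0.118, 0.993, 0.001], [0.003, 0.0, -1.0]]
contact_force: [1.1, -0.7, 0.1]
width: 0.085
finger_force: 0.0
```

>>> apply_moves([
  {"rx": 0, "ry": 0, "rz": 0, "x": 0, "y": 0, "z": -4, "grip": 8.5},
  {"rx": 0, "ry": 0, "rz": 0, "x": 0, "y": 0, "z": -4, "grip": 8.5},
  {"rx": 0, "ry": 0, "rz": 0, "x": 0, "y": 0, "z": -4, "grip": 8.5},
  {"rx": 0, "ry": 0, "rz": 0, "x": 0, "y": 0, "z": -3, "grip": 8.5},
  {"rx": 0, "ry": 0, "rz": 0, "x": 0, "y": 0, "z": 0, "grip": 8.5},
  {"rx": 0, "ry": 0, "rz": 0, "x": 0, "y": 0, "z": 0, "grip": 8.5},
  {"rx": 0, "ry": 0, "rz": 0, "x": 0, "y": 0, "z": 0, "grip": 8.5},
  {"rx": 0, "ry": 0, "rz": 0, "x": 0, "y": 0, "z": 0, "grip": 8.5},
  {"rx": 0, "ry": 0, "rz": 0, "x": 0, "y": 0, "z": 0, "grip": 8.5},
  {"rx": 0, "ry": 0, "rz": 0, "x": 0, "y": 0, "z": 0, "grip": 8.5},
])

```text
time_s: 51.7
ee_pos: [0.4705, -0.0189, 0.2765]
orientation: [[-0.993, 0.118, -0.004], [0.118, 0.993, 0.001], [0.004, 0.0, -1.0]]
contact_force: [-0.4, -0.0, -0.6]
width: 0.085
finger_force: 0.0
```

```bash
python3 -c "
from h import *
for i in range(3): c,p=wrist('w20')
zt=p[1][2];print(p[1]);h=cv2.cvtColor(c['frame'],cv2.COLOR_BGR2HSV)
u=proj(c,[.4714,-.019,.026],p);k=cv2.circle(np.zeros(h.shape[:2],np.uint8),tuple(int(v) for v in u),60,255,-1)
pick(c,cv2.inRange(h,(0,0,140),(180,30,255))&k,800,zt-.026)
pick(c,cv2.inRange(h,(0,0,150),(40,150,255))&cv2.dilate(k,np.ones((30,30))),2500,zt-.006)
t=robot.camera('top')['frame'];a=cv2.resize(t[140:280,190:490],None,fx=2.6,fy=2.6,interpolation=2)
out=np.zeros((600,800,3),np.uint8);out[:a.shape[0],:a.shape[1]]=a
w=c['frame'][int(u[1])-110:int(u[1])+110,60:600];w=c['frame'][100:330,20:620];out[365:365+230,:600]=w;cv2.imwrite('pics/fin.png',out)
"
```

```text
[ 0.4709 -0.0189  0.2771]
(298, 134, 45, 80) 3341.0 circ [-0.15 -0.04] 5.76 rect [-0.1237 -0.0494] [104.   56.6] 0.0
(248, 117, 148, 133) 15101.0 circ [-1.18  0.21] 11.2 rect [-2.3666  0.2355] [205.5 183.3] 85.2
```

View pics/fin.png

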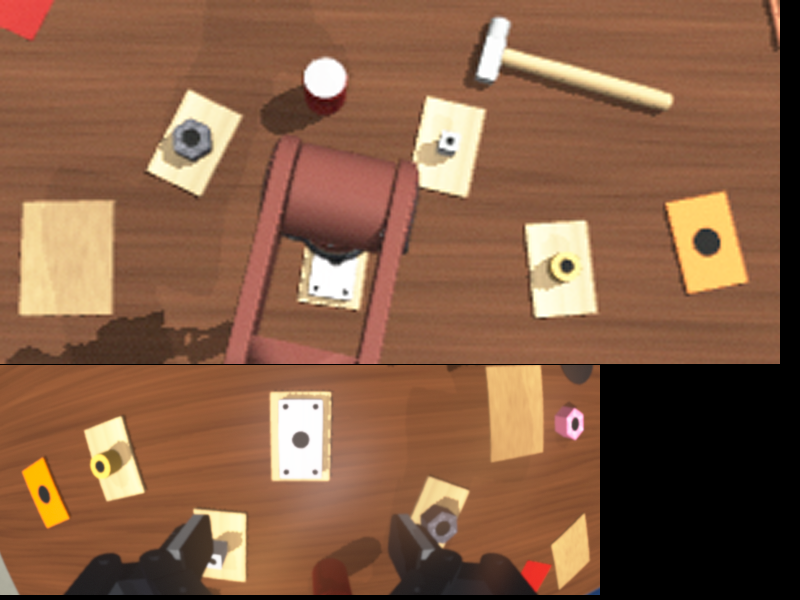

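The final view shows all four parts upright and centred on their boards: nut (193,138), block (448,142), bush (564,267), plate in the lower picture (301,437). The tin and hammer have not moved.

```bash
python3 -c "
from workcell import robot
print(robot.close_job())"
```

```text
the job is handed in; nothing more can be done
None
```

The stack is apart: block, bush, nut and plate each stand upright and released on their own painted shapes, with the block and plate turned to line up, the tin and hammer unmoved, and the job handed in at about 52 s of the 128 s allowed.

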